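# Clear the finishing station, fetch the bit box, restore the station

### The job

The bit box is needed for a job, but it sits at the back of the plywood station behind the spray can, the glue bottle and the oil can: first stand all three of these aside on the grey mat, then lay the bit box flat in the middle of the blue tray, lengthwise along it. Only then put the spray can, the bottle and the oil can back on the station, each on the very spot where it stood at the start. Keep these three upright all the time, and do not disturb the tape measure, the tin of screws or the torch.

Things in the scene. Friction and masses are not known exactly. Their poses are not given: they have to be found in the camera images.
- spray_can: blue spray can with a white cap, standing; round, 207 high. Body 66 across up to height 165, cap 54 across from 165 to 207 (plain to grip from above). 0.25 to 0.5 kg. Origin: centre of its underside, z up.
- glue_bottle: cream-yellow glue bottle with an orange nozzle, standing; round, 180 high. Body 58 across up to height 138 (grip its upper part), then a nozzle within 28 across up to 180. 0.19 to 0.38 kg. Origin: centre of its underside, z up.
- oil_can: grey metal oiler, standing; round body 62 across up to height 80, then a thin straight upright spout 10 across from 80 to 140, on its axis; it can be lifted by the spout. 0.12 to 0.25 kg. Origin: centre of its underside, z up.
- bit_box: low orange-red driver-bit holder lying at the back of the station, behind the three: block 34 (its x) by 100 (its y, lengthwise) by 22 high, short bits stand on it up to 38. Grip its long sides. 0.16 kg. Origin: centre of its underside.
- station: fixed plywood board, 290 wide (its y), x -105 (open front) to +85, top at z 8; origin on the bench. Black flat pads, 78 across, at x -60, y -90, 0, 90: the three stand there in any order, within 4 of the centres, gaps 22 to 34, so fingers fit only before and behind them (closing along x). Bit box at about x 5. Back rail 42 high, inner face at x 75; sides 26 high at y +-135 to 145.
- mat: fixed grey mat with a black border, the side area, 270 (its x) by 120 (its y), top at z 3. Origin: centre of its underside. Room for three in a row 90 apart along its x. It lies to the left or the right of the station.
- tray: fixed shallow blue open tray, 140 (its x) by 180 (its y, lengthwise) outside, rim 14 high, walls and floor 4 thick. Origin: centre of its underside. It lies on the other side of the station from the mat.
- tape_measure: yellow tape measure, 36 by 82 by 63 high, in front of the station; leave it alone. Origin: underside.
- screw_tin: round open tin of screws, 81 across, 36 high, in front of the station; leave it alone. Origin: centre of underside.
- flashlight: dark grey torch lying behind the station, 37 by 142 (its y) by 37 high; leave it alone. Origin: underside.
There are look-alikes about, which are no part of the job. Leave any red look-alike of the spray_can alone. There is more than one size of the glue_bottle; the job needs the larger.

How it is judged (in metres and radians):
On the way, in this order (a step that is already met when the one before it is completed fails the run):
1. the spray can, the glue bottle and the oil can all stand on the mat, with the bit box still on its place (x of spray_can in the frame of mat between -0.135 and 0.135 m and y of spray_can in the frame of mat between -0.06 and 0.06 m and z of each of spray_can, glue_bottle, oil_can in the frame of mat below 0.01 m and angle between each of spray_can, glue_bottle, oil_can's own z axis and vertical below 0.1 rad and linear speed of each of spray_can, glue_bottle, oil_can below 0.03 m/s and angular speed of each of spray_can, glue_bottle, oil_can below 0.3 rad/s and x of glue_bottle in the frame of mat between -0.135 and 0.135 m and y of glue_bottle in the frame of mat between -0.06 and 0.06 m and x of oil_can in the frame of mat between -0.135 and 0.135 m and y of oil_can in the frame of mat between -0.06 and 0.06 m and distance of bit_box from where it was at the start of the episode below 0.03 m), for 0.2 s.
2. the bit box lies in the tray while the three still stand on the mat (x of spray_can in the frame of mat between -0.135 and 0.135 m and y of spray_can in the frame of mat between -0.06 and 0.06 m and z of each of spray_can, glue_bottle, oil_can in the frame of mat below 0.01 m and angle between each of spray_can, glue_bottle, oil_can, bit_box's own z axis and vertical below 0.1 rad and linear speed of each of spray_can, glue_bottle, oil_can, bit_box below 0.03 m/s and angular speed of each of spray_can, glue_bottle, oil_can, bit_box below 0.3 rad/s and x of glue_bottle in the frame of mat between -0.135 and 0.135 m and y of glue_bottle in the frame of mat between -0.06 and 0.06 m and x of oil_can in the frame of mat between -0.135 and 0.135 m and y of oil_can in the frame of mat between -0.06 and 0.06 m and horizontal distance between bit_box and tray below 0.015 m and z of bit_box in the frame of tray below 0.01 m and angle between the y axis of bit_box and the y axis of tray, either way round below 0.2 rad), for 0.2 s.
At the end, for the whole second after the job is handed in: The spray can, glue bottle and oil can stand upright and at rest, each within 15 mm of where it stood at the start; the bit box lies flat and at rest in the tray, within 15 mm of its middle and within 0.2 rad of its lengthwise direction (distance of each of spray_can, glue_bottle, oil_can from where it was at the start of the episode below 0.015 m and angle between each of spray_can, glue_bottle, oil_can, bit_box's own z axis and vertical below 0.1 rad and linear speed of each of spray_can, glue_bottle, oil_can, bit_box below 0.03 m/s and angular speed of each of spray_can, glue_bottle, oil_can, bit_box below 0.3 rad/s and horizontal distance between bit_box and tray below 0.015 m and z of bit_box in the frame of tray below 0.01 m and angle between the y axis of bit_box and the y axis of tray, either way round below 0.2 rad); the robot touches nothing.
It fails at once if the tape measure is disturbed (moved by more than 20 mm) (distance of tape_measure from where it was at the start of the episode above 0.02 m).
It fails at once if the tin of screws is disturbed (moved by more than 20 mm) (distance of screw_tin from where it was at the start of the episode above 0.02 m).
It fails at once if the torch is disturbed (moved by more than 20 mm) (distance of flashlight from where it was at the start of the episode above 0.02 m).
It fails at once if the spray can, the glue bottle or the oil can is tipped by more than 0.6 rad (angle between any of spray_can, glue_bottle, oil_can's own z axis and vertical above 0.6 rad).
It also fails if it takes over 147 s, if anything falls off the work surface, if the arm or the gripper's body presses on something with over 40 N, if the wrist force passes 120 N, or if a joint passes its speed limit or range.

### The arm

A 6-joint arm with a two-finger parallel gripper is mounted at the origin on a cart in front of the work surface, level with it; the furniture and walls round the work are solid. World frame = base frame: x ahead of the robot, y to its left, z up, the work surface at z = 0. Lengths are in m, angles in degrees, forces in N, time in s.
With the tool pointing down it reaches from about 0.25 to 0.725 m from the base axis. Payload 9.7 kg.
Tool frame: the origin (TCP) lies between the finger pads; the fingertips stand bot.tcp_to_tips ahead of it and the grasp point (between the pads) lies 11 mm behind it (bot.tcp_to_tips is the distance from the TCP to the fingertips, in m); z points along the fingers, y is the line along which they close (so a half turn about z gives the same grasp; the last joint's range is limited). The gripper opens to 85 mm and grips with 20 to 120 N. Pads are 22 mm wide; open, the fingers measure 114 mm over their backs; the gripper's body (76 mm by 85 mm) begins 54 mm behind the grasp point. The pads swing forward as they close: fully open they stand 13 mm farther back than shut.
Start: joints at [70.474, 4.979, 10.078, 95.1, 0, 90], TCP at [0.184, 0.518, 0.202] pointing down, gripper open.
Joint ranges: [-179.16, 179.16], [-48.56, 103.87], [-65.8, 70.77], [-126.05, 130.52], [-82.76, 87.17], [-180, 180]. Speed limits (degrees/s): [127.2, 127.2, 147.25, 180, 180, 180].

### API

Orientations are given as [roll, pitch, yaw] about the fixed x, y, z axes, in that order (R = Rz(yaw) Ry(pitch) Rx(roll)).
In Python, from workcell import bot gives the robot as it stands. The module is installed in compiled form; this text tells all that it offers.
- The arm moves only by the tool carry_out, never from a script. Its arguments are lists of equal length, an entry for each row: "linear": the shift along the world's x, y, z normalised to -1 to 1, where 1 is 2 cm, a list of three; "rotation": the turn, a rotation vector about the world's x, y, z normalised to -1 to 1, where 1 is 8 degrees, a list of three; "grip": the closure, from -1 (fully open) to 1 (shut). In form: {"linear": [[tx, ty, tz], ...], "rotation": [[rx, ry, rz], ...], "grip": [grip, ...]}. A call has 1 to 12 rows; each row shifts and turns the commanded pose from where the row before left it; what a row does not reach is not made up. A row lasts 1/10 s, in which the tool goes at most 50 mm and 8.59 degrees, less where a joint would pass 70% of its speed; a pose out of reach is approached as far as the arm can. A call with a number of a shift or a turn outside -1 to 1 is refused whole. A call with a gripper value outside its range is refused whole. The fingers move at their own pace and stop on an object; "grip_force" is the grip in N (left out, the last holds). Time passes only in rows, so rows that do not move let the fingers close. It gives the time, the measured TCP pose, the force, the opening and the grip force at its end, in the units of the state.
- bot.get_obs(): the state, without advancing time (a new reading comes with each control period).
- bot.camera(name): name is "scene" or "top"; returns the picture (480x640x3 uint8, blue, green, red); there is no depth.
- bot.camera_model(name): a dict with "fx", "fy", "cx", "cy" (pixels), "camera_from_world" (4x4, takes a point from world to camera coordinates). Camera axes: x right, y up, looking along -z (the intrinsics and any distortion apply to the point x, -y, -z); pixel columns grow to the right and rows downward; lengths in m; the calibration is good to about 2 mm. A picture is of the moment at which its call begins. camera_model takes no time and is no camera call.
- bot.job_done(): hands the job in; it is judged then, once.
The state is a dict: "time": time; "q": joint angles; "qd": joint speeds; "joint_efforts": joint torques, N m; "ee_pos": TCP position; "tcp_rot": TCP orientation; "wrist_force": force on the tool from outside, world axes, zero at the start; "torque": the same for the moment, N m; "opening": finger opening in m; "grasp_force": force on a finger pad.
Only numpy, scipy, OpenCV 4.12 (cv2) and the standard library are available. Lean on these libraries where they do the work, as an engineer would, in place of code of your own. Each camera call takes 0.05 s, during which the arm holds its last target. There are 200 camera calls.

## Working session

There is one attempt and no reset: what is moved stays moved. The work goes in short steps, Python scripts to look and compute and a tool call to move; the robot and the scene stay as the last step left them, time stands still between calls to the robot, and variables do not carry over. Pictures are saved under pics/ and viewed, at most 16 in all, crops included, and the job is handed in when it is done.

Besides the shell and the picture viewer there is one more tool, called in YAML: its name, and indented under it one key for each argument. carry_out: Moves the arm, as the interface text tells. Its arguments: {"type":"object","properties":{"linear":{"type":"array","items":{"type":"array","items":{"type":"number"}}},"rotation":{"type":"array","items":{"type":"array","items":{"type":"number"}}},"grip":{"type":"array","items":{"type":"number"}},"grip_force":{"type":"number"}},"required":["linear","rotation","grip"]}

```bash
mkdir -p pics; python3 - <<'E'
from workcell import bot
import cv2,numpy as np
o=bot.get_obs();print(o, bot.tcp_to_tips)
for n in("scene","top"):
    im=bot.camera(n);cv2.imwrite(f"pics/{n}0.png",im)
    m=bot.camera_model(n);print(n,{k:(np.round(v,4).tolist() if k=="camera_from_world" else v) for k,v in m.items()})
E
```

```text
{'time': 0.0, 'q': array([7.04747630e+01, 5.01168763e+00, 1.00323567e+01, 9.50998936e+01,
       1.48368006e-03, 8.99997712e+01]), 'qd': array([ 0.00413097,  0.06179349,  0.00937926, -0.00983854,  0.08652184,
       -0.11607581]), 'joint_efforts': array([-1.90510662e-03, -5.20386636e+01,  4.64803720e+01,  1.65054621e-02,
       -9.36851006e-05,  1.57128216e-05]), 'ee_pos': array([0.18371928, 0.51810627, 0.20105868]), 'tcp_rot': array([-1.79920775e+02, -1.48399499e-03,  1.60474990e+02]), 'wrist_force': array([ 0.90708723, -0.19432467,  0.07125587]), 'torque': array([ 0.05880791, -0.00311171, -0.02504525]), 'grasp_force': 0.0, 'opening': 0.08560696857843625} 0.008
scene {'fx': 480.0174592059243, 'fy': 480.0174592059243, 'cx': 325.4871249318045, 'cy': 239.80389444376075, 'camera_from_world': [[0.4576, -0.8892, 0.0022, -0.2505], [0.5096, 0.2642, 0.8188, -0.3198], [-0.7286, -0.3736, 0.574, -0.7203], [0.0, 0.0, 0.0, 1.0]]}
top {'fx': 457.8341936855544, 'fy': 457.8341936855544, 'cx': 316.50769199025706, 'cy': 240.55824082759054, 'camera_from_world': [[-0.0182, -0.9998, 0.0072, 0.0145], [0.9897, -0.017, 0.1419, -0.5597], [-0.1418, 0.0097, 0.9898, -1.0128], [0.0, 0.0, 0.0, 1.0]]}
```

View pics/top0.png

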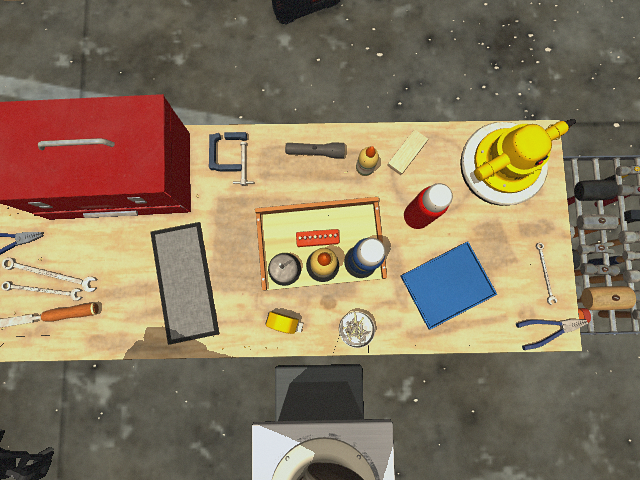

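View pics/scene0.png

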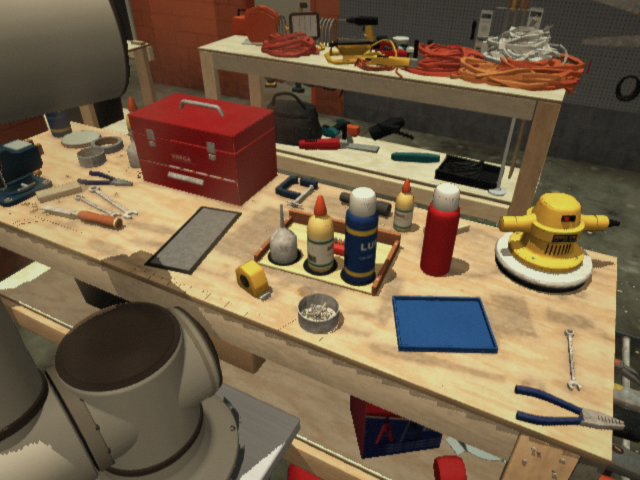

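The top view shows the station in the middle: oil can at (285,267), glue bottle at (323,262), spray can at (366,255) and bit box at (318,237). The mat is on the left at (185,283) and the tray on the right at (448,285). The red can, small bottle, torch, tape and tin are all clear of these.

```bash
cat > h.py <<'E'
import cv2,numpy as np
from workcell import bot
def cast(n,uv,z):
    m=bot.camera_model(n);T=np.linalg.inv(m["camera_from_world"])
    uv=np.atleast_2d(uv).astype(float)
    d=np.c_[(uv[:,0]-m["cx"])/m["fx"],-(uv[:,1]-m["cy"])/m["fy"],-np.ones(len(uv))]@T[:3,:3].T
    c=T[:3,3];return c+d*((z-c[2])/d[:,2])[:,None]
def proj(n,p):
    m=bot.camera_model(n);p=np.atleast_2d(p)
    q=np.c_[p,np.ones(len(p))]@np.array(m["camera_from_world"]).T
    return np.c_[m["cx"]-m["fx"]*q[:,0]/q[:,2],m["cy"]+m["fy"]*q[:,1]/q[:,2]]
def blobs(im,lo,hi,box,amin=20):
    h=cv2.cvtColor(im,cv2.COLOR_BGR2HSV);k=cv2.inRange(h,lo,hi)
    M=np.zeros_like(k);x0,y0,x1,y1=box;M[y0:y1,x0:x1]=k[y0:y1,x0:x1]
    return sorted([c for c in cv2.findContours(M,cv2.RETR_EXTERNAL,cv2.CHAIN_APPROX_NONE)[0] if cv2.contourArea(c)>amin],key=cv2.contourArea)[::-1]
def rect(n,c,z):
    P=cast(n,c.reshape(-1,2),z)[:,:2]*1000
    (x,y),(w,h),a=cv2.minAreaRect(P.astype(np.float32))
    if w>h: w,h,a=h,w,a+90   # a: direction of the short side
    return [round(float(v),1) for v in (x,y,w,h,(a+90)%180-90)]
E
python3 - <<'E'
from h import *
im=cv2.imread("pics/top0.png");s=cv2.imread("pics/scene0.png")
print("center/short/long/angle of short side")
for nm,lo,hi,box,z in [("mat",(0,0,0),(180,90,75),(145,215,225,350),.003),("tray",(100,100,40),(125,255,255),(395,235,505,335),.014),
  ("bit22",(0,140,90),(9,255,255),(290,225,345,250),.026),("orange",(3,160,120),(14,255,255),(305,250,340,272),.18),
  ("cap",(0,0,150),(180,60,255),(350,230,392,262),.215),("tape",(20,120,80),(32,255,255),(260,300,310,340),.063),
  ("torch",(0,0,0),(180,120,90),(280,135,350,165),.037),("board",(20,40,150),(34,140,255),(255,195,390,295),.008)]:
    for c in blobs(im,lo,hi,box)[:2]: print(nm,cv2.contourArea(c),cv2.boundingRect(c),rect("top",c,z))
crop=cv2.resize(im[190:310,240:400],None,fx=5,fy=5,interpolation=cv2.INTER_CUBIC);cv2.imwrite("pics/c1.png",crop)
crop=cv2.resize(s[180:300,225:395],None,fx=4.7,fy=4.7,interpolation=cv2.INTER_CUBIC);cv2.imwrite("pics/c2.png",crop[:600,:800])
E
```

```text
center/short/long/angle of short side
mat 5660.5 (151, 222, 68, 123) [473.0, 316.8, 119.7, 267.9, -79.4]
tray 4504.5 (401, 242, 96, 87) [454.7, -300.6, 138.6, 180.7, 25.6]
bit22 565.0 (296, 229, 43, 18) [568.7, 2.7, 34.8, 99.1, 4.1]
orange 96.0 (318, 254, 12, 12) [501.7, -7.2, 21.8, 21.9, 88.9]
cap 465.5 (358, 239, 27, 23) [514.9, -97.3, 42.3, 49.8, -1.0]
tape 440.5 (266, 311, 33, 23) [376.1, 84.7, 36.7, 66.6, -16.4]
torch 155.0 (286, 149, 59, 10) [768.5, 4.8, 12.4, 138.1, -5.1]
torch 58.0 (286, 143, 58, 7) [787.3, 5.2, 14.8, 135.5, -0.9]
board 4725.0 (263, 204, 127, 91) [535.2, -16.3, 217.5, 286.4, 3.7]
board 321.0 (365, 195, 25, 44) [620.3, -142.4, 57.8, 104.6, 89.1]
```

View pics/c1.png

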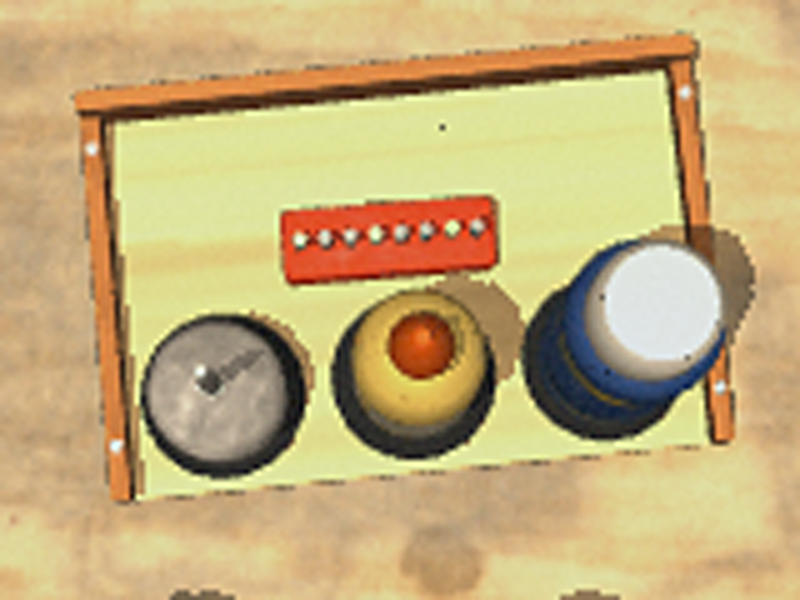

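View pics/c2.png

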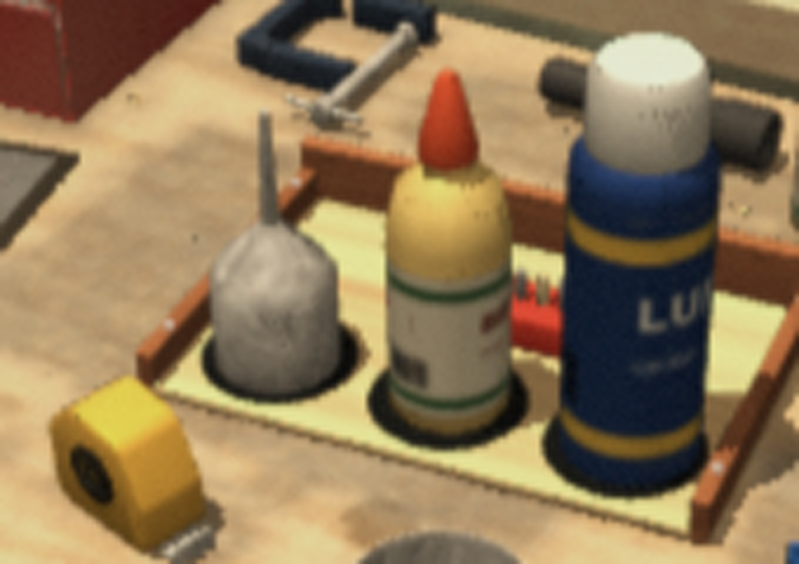

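The crops show the pads under the three items, with the oil pad at top-image pixel (284.5,269), the glue pad at (323,265) and the spray pad at (361,261.5). The tips and tops are visible in both views: spout (281,264.5), nozzle (325,256) and cap (373,251) in the top view, and (281.5,204), (320,195) and (363,193) in the scene view.

```bash
python3 - <<'E'
from h import *
im=cv2.imread("pics/top0.png");s=cv2.imread("pics/scene0.png")
P=cast("top",[[284.5,269.1],[322.8,265.2],[360.8,261.6]],.008);print("pads",P.round(4).tolist())
d=P[0]-P[2];print("yaw",np.degrees(np.arctan2(-d[0],d[1])),"spacing",np.linalg.norm(d)/2)
print("tops top", [cast("top",p,z).round(4)[0].tolist() for p,z in (([280.6,264.3],.148),([325,255.5],.188),([373,251],.215))])
print("tops scene", [cast("scene",p,z).round(4)[0].tolist() for p,z in (([281.4,204.3],.148),([320.3,194.9],.188),([363.3,193.3],.215))])
# red spray can, tin, cap with full box, small bottle
h=cv2.cvtColor(im,cv2.COLOR_BGR2HSV)
for c in blobs(im,(0,0,150),(180,60,255),(340,230,395,270))[:1]+blobs(im,(0,0,150),(180,60,255),(415,180,460,215))[:1]:
    print("cap",cv2.boundingRect(c),cv2.minEnclosingCircle(c),rect("top",c,.215))
for c in blobs(im,(100,120,20),(125,255,255),(335,225,395,285))[:1]: print("spray body",cv2.boundingRect(c))
for c in blobs(s,(0,0,150),(180,70,255),(335,180,385,225))[:1]: print("scene cap",cv2.boundingRect(c),cv2.minEnclosingCircle(c))
# rail corners
print("rail outer corners z26", cast("top",[[240+112/5,190+500/5],[240+732/5,190+440/5]],.026).round(4).tolist(),"back z42",cast("top",[[255.2,208.5],[379,197.2]],.042).round(4).tolist())
print("tin top",cast("top",[[357,328]],.036).round(3).tolist(),"redcan cap",cast("top",[[439,194]],.2).round(3))
E
```

```text
pads [[0.498, 0.0807, 0.008], [0.5056, -0.0094, 0.008], [0.5126, -0.0991, 0.008]]
yaw 4.616692369271598 spacing 0.0901819286006615
tops top [[0.4966, 0.08, 0.148], [0.5087, -0.0101, 0.188], [0.5128, -0.1011, 0.215]]
tops scene [[0.4971, 0.0806, 0.148], [0.5092, -0.0073, 0.188], [0.5114, -0.1006, 0.215]]
cap (358, 239, 27, 26) ((371.0, 251.5), 13.200478553771973) [511.7, -97.4, 48.6, 49.1, 24.8]
cap (426, 184, 26, 26) ((438.7989807128906, 196.67869567871094), 13.222980499267578) [617.3, -232.3, 46.4, 51.4, 43.4]
spray body (348, 239, 36, 35)
scene cap (350, 187, 25, 21) ((362.3486328125, 197.18348693847656), 12.75246810913086)
rail outer corners z26 [[0.4495, 0.1306, 0.026], [0.4719, -0.155, 0.026]] back z42 [[0.637, 0.1452, 0.042], [0.659, -0.1427, 0.042]]
tin top [[0.36, -0.083, 0.036]] redcan cap [[ 0.626 -0.238  0.2  ]]
```

carry_out:
  linear:
    - [0.7,-0.9,0]
    - [0.7,-1,0]
    - [0.7,-1,0]
    - [0.7,-1,0]
    - [0.7,-1,0]
    - [0.7,-1,0]
    - [0.7,-1,0]
    - [0.7,-1,0]
    - [0.7,-1,0]
    - [0.7,-1,0]
    - [0.7,-1,0]
    - [0.7,-1,0]
  rotation:
    - [0,0,-0.4]
    - [0,0,-0.4]
    - [0,0,-0.4]
    - [0,0,-0.4]
    - [0,0,-0.4]
    - [0,0,-0.4]
    - [0,0,-0.4]
    - [0,0,-0.4]
    - [0,0,-0.4]
    - [0,0,-0.4]
    - [0,0,-0.4]
    - [0,0,-0.4]
  grip: [0,0,0,0,0,0,0,0,0,0,0,0]
  grip_force: 50

```text
time: 1.3
ee_pos: [0.3522, 0.2794, 0.2015]
tcp_rot: [-180.0, 0.0, 121.9]
wrist_force: [-0.6, 0.5, 0.3]
opening: 0.0428
grasp_force: 0.0
```

carry_out:
  linear:
    - [0.7,-1,0]
    - [0.7,-1,0]
    - [0.7,-1,0]
    - [0.7,-1,0]
    - [0.7,-1,0]
    - [0.7,-1,0]
    - [0.7,-1,0]
    - [0.7,-1,0]
    - [0.7,-1,0]
    - [0.7,-0.8,0]
    - [0,0,0]
    - [0,0,0]
  rotation:
    - [0,0,-0.4]
    - [0,0,-0.4]
    - [0,0,-0.4]
    - [0,0,-0.4]
    - [0,0,-0.4]
    - [0,0,-0.4]
    - [0,0,-0.4]
    - [0,0,-0.4]
    - [0,0,-0.24]
    - [0,0,0]
    - [0,0,0]
    - [0,0,0]
  grip: [0,0,0,0,0,0,0,0,0,0,0,0]

```text
time: 2.5
ee_pos: [0.4916, 0.0842, 0.2014]
tcp_rot: [-179.9, -0.0, 94.5]
wrist_force: [-0.2, -0.4, -0.2]
opening: 0.0427
grasp_force: 0.0
```

carry_out:
  linear:
    - [0.27,-0.2,0]
    - [0,0,-0.8]
    - [0,0,-0.8]
    - [0,0,-0.8]
    - [0,0,-0.8]
    - [0,0,-0.6]
    - [0,0,-0.37]
    - [0,0,0]
    - [0,0,0]
  rotation:
    - [0,0,0]
    - [0,0,0]
    - [0,0,0]
    - [0,0,0]
    - [0,0,0]
    - [0,0,0]
    - [0,0,0]
    - [0,0,0]
    - [0,0,0]
  grip: [0,0,0,0,0,0,0,0,0]

```text
time: 3.4
ee_pos: [0.4974, 0.0805, 0.1189]
tcp_rot: [180.0, -0.0, 94.6]
wrist_force: [-0.4, 1.0, 0.7]
opening: 0.0427
grasp_force: 0.0
```

carry_out:
  linear:
    - [0,0,0]
    - [0,0,0]
    - [0,0,0]
    - [0,0,0]
    - [0,0,0]
    - [0,0,0]
    - [0,0,0]
    - [0,0,0]
  rotation:
    - [0,0,0]
    - [0,0,0]
    - [0,0,0]
    - [0,0,0]
    - [0,0,0]
    - [0,0,0]
    - [0,0,0]
    - [0,0,0]
  grip: [0.2,0.4,0.6,1,1,1,1,1]
  grip_force: 50

```text
time: 4.2
ee_pos: [0.4973, 0.0804, 0.1185]
tcp_rot: [180.0, -0.0, 94.6]
wrist_force: [0.0, -0.6, 3.1]
opening: -0.0002
grasp_force: 1.2
```

```bash
python3 - <<'E'
from h import *
a=bot.camera("scene");b=bot.camera("top")
cv2.imwrite("pics/g1.png",np.hstack([cv2.resize(a[130:310,200:400],None,fx=2,fy=2),cv2.resize(b[180:360,200:400],None,fx=2,fy=2)]))
E
```

```text
(no output)
```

View pics/g1.png

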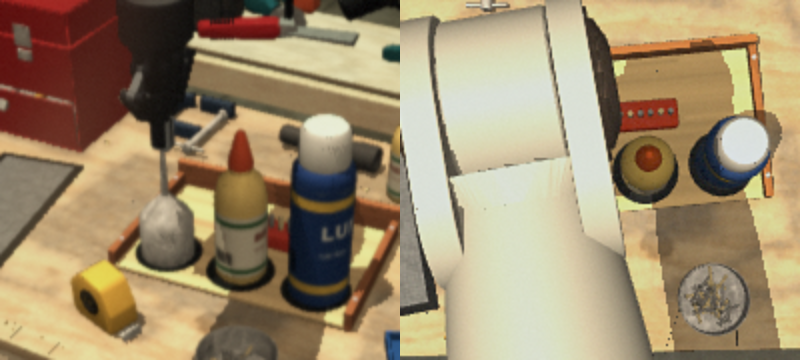

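The fingers read shut (opening 0), yet a thin grey rod shows below the black tips at about (281,204) in the scene image. I need a closer look at the spout.

```bash
python3 - <<'E'
from h import *
a=bot.camera("scene");s=cv2.imread("pics/scene0.png")
cv2.imwrite("pics/g2.png",np.hstack([cv2.resize(x[120:270,240:330],None,fx=4,fy=4) for x in(a,s)]))
print(proj("scene",[[.4973,.0804,z] for z in(.148,.118,.110,.088)]).round(1).tolist())
o=bot.get_obs();print(o["ee_pos"],o["wrist_force"],o["q"],o["opening"])
E
```

```text
[[281.5, 204.3], [282.2, 216.1], [282.4, 219.2], [282.9, 227.6]]
[0.49732827 0.08038066 0.11856178] [ 0.54902813 -0.23433516  2.86723324] [ 9.18132696e+00 -2.24127850e+00 -6.48798617e+00  8.57330051e+01
 -4.71031419e-04  9.46286624e+01] 0.00013607023326140397
```

View pics/g2.png

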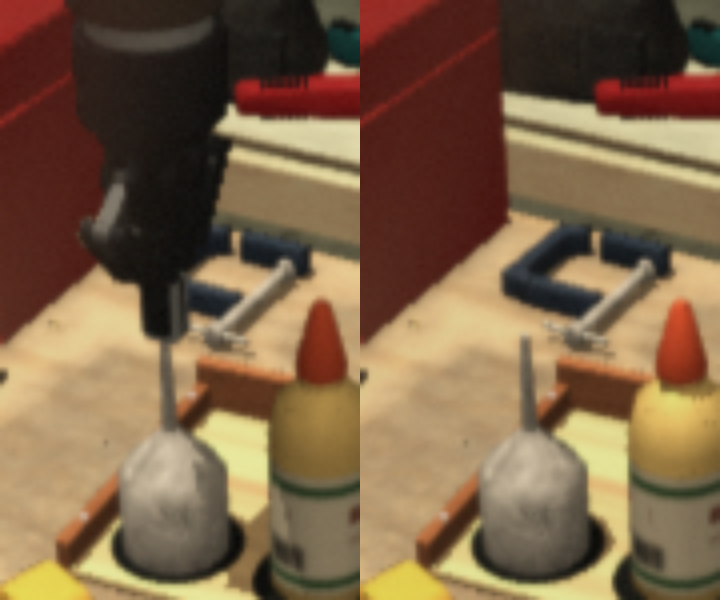

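carry_out:
  linear:
    - [0,0,0.5]
    - [0,0,1]
    - [0,0,0.5]
    - [0,0,0]
    - [0,0,0]
  rotation:
    - [0,0,0]
    - [0,0,0]
    - [0,0,0]
    - [0,0,0]
    - [0,0,0]
  grip: [1,1,1,1,1]

```text
time: 4.85
ee_pos: [0.4973, 0.0804, 0.1581]
tcp_rot: [-180.0, 0.0, 94.6]
wrist_force: [0.1, 0.6, -0.3]
opening: -0.0001
grasp_force: 0.0
```

```bash
python3 - <<'E'
from h import *
a=bot.camera("scene");b=bot.camera("top");s=cv2.imread("pics/scene0.png")
cv2.imwrite("pics/g3.png",np.hstack([cv2.resize(x[120:270,240:330],None,fx=4,fy=4) for x in(a,)]+[cv2.resize(b,(640*600//480//2,300)).copy() if 0 else cv2.resize(b[120:360,150:390],(440,600))[:600]]))
o=bot.get_obs();print(o["ee_pos"],o["wrist_force"])
E
```

```text
[0.49692082 0.0803182  0.15754878] [ 0.20826879  0.02154798 -0.00999479]
```

View pics/g3.png

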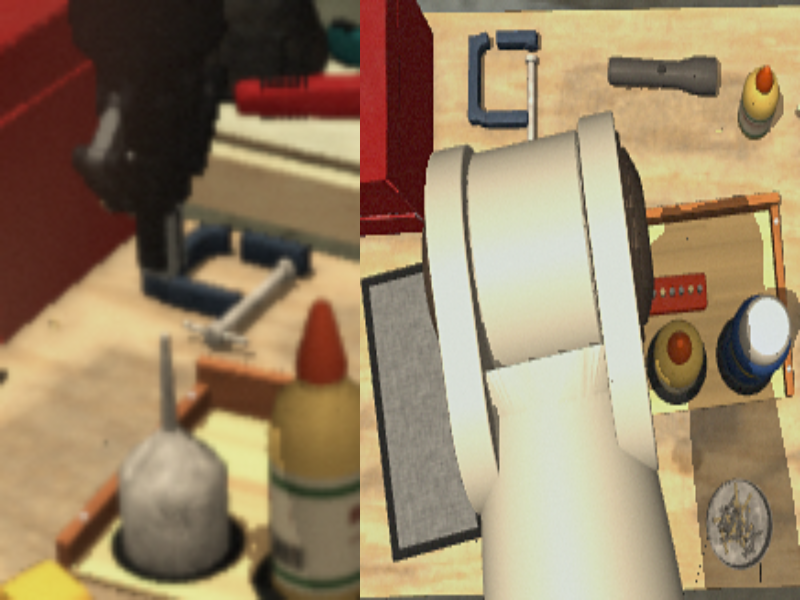

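The fingertips sit at about z 0.188 while the TCP reads 0.158, so the tips are higher than nominal. The shut fingers had only touched the spout's tip, which is at z 0.148. I'll go lower with the gripper fully open, which is safe under either reading.

carry_out:
  linear:
    - [0,0,0]
    - [0,0,0]
    - [0,0,0]
    - [0,0,-0.8]
    - [0,0,-0.8]
    - [0,0,-0.8]
    - [0,0,-0.6]
    - [0,0,-0.4]
    - [0,0,0]
  rotation:
    - [0,0,0]
    - [0,0,0]
    - [0,0,0]
    - [0,0,0]
    - [0,0,0]
    - [0,0,0]
    - [0,0,0]
    - [0,0,0]
    - [0,0,0]
  grip: [-1,-1,-1,-1,-1,-1,-1,-1,-1]

```text
time: 5.85
ee_pos: [0.4967, 0.0803, 0.0894]
tcp_rot: [-179.9, 0.0, 94.6]
wrist_force: [-0.4, -0.2, 0.8]
opening: 0.0854
grasp_force: 0.0
```

carry_out:
  linear:
    - [0,0,0]
    - [0,0,0]
    - [0,0,0]
    - [0,0,0]
    - [0,0,0]
    - [0,0,0]
    - [0,0,0]
    - [0,0,0]
    - [0,0,0]
    - [0,0,0]
    - [0,0,0]
    - [0,0,0]
  rotation:
    - [0,0,0]
    - [0,0,0]
    - [0,0,0]
    - [0,0,0]
    - [0,0,0]
    - [0,0,0]
    - [0,0,0]
    - [0,0,0]
    - [0,0,0]
    - [0,0,0]
    - [0,0,0]
    - [0,0,0]
  grip: [-0.5,-0.2,0,0.2,0.3,0.4,0.6,1,1,1,1,1]
  grip_force: 50

```text
time: 7.05
ee_pos: [0.4973, 0.0803, 0.0904]
tcp_rot: [180.0, 0.0, 94.6]
wrist_force: [1.5, 0.1, -0.5]
opening: 0.0083
grasp_force: 48.7
```

```bash
python3 - <<'E'
from h import *
a=bot.camera("scene");s=cv2.imread("pics/scene0.png")
cv2.imwrite("pics/g4.png",np.hstack([cv2.resize(x[120:270,240:330],None,fx=4,fy=4) for x in(a,s)]))
o=bot.get_obs();print(o["ee_pos"],o["wrist_force"],o["opening"],o["grasp_force"])
E
```

```text
[0.49725654 0.08037737 0.09036263] [ 1.06662907 -0.14221524 -0.61104779] 0.008363532512397711 48.67017924785614
```

View pics/g4.png

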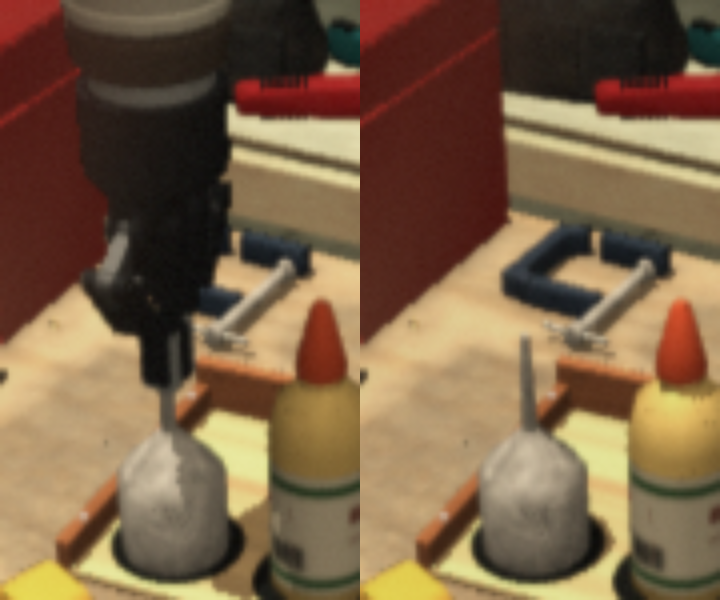

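The spout is gripped with an opening of 8 mm and the tips at about z 0.119, so the real tool is 37 mm higher than nominal. I'll apply that offset from here on. Next I lift and carry the can to the far slot on the mat.

carry_out:
  linear:
    - [0,0,0.3]
    - [0,0,0.6]
    - [0,0,0.8]
    - [0,0,0.8]
    - [0,0,0.5]
    - [0.2,0.4,0]
    - [0.2,0.7,0]
    - [0.2,1,0]
    - [0.3,1,0]
    - [0.3,1,0]
    - [0.3,1,0]
    - [0.3,1,0]
  rotation:
    - [0,0,0]
    - [0,0,0]
    - [0,0,0]
    - [0,0,0]
    - [0,0,0]
    - [0,0,0]
    - [0,0,0]
    - [0,0,0]
    - [0,0,0]
    - [0,0,0]
    - [0,0,0]
    - [0,0,0]
  grip: [1,1,1,1,1,1,1,1,1,1,1,1]

```text
time: 8.3
ee_pos: [0.533, 0.2043, 0.149]
tcp_rot: [-179.9, 0.0, 94.6]
wrist_force: [1.5, -0.5, -2.4]
opening: 0.0082
grasp_force: 48.8
```

carry_out:
  linear:
    - [0.3,1,0]
    - [0.3,1,0]
    - [0.3,1,0]
    - [0.3,1,0]
    - [0.3,1,0]
    - [0.2,0.8,0]
    - [0.04,0.5,0]
    - [0,0.33,0]
    - [0,0,-0.6]
    - [0,0,-0.6]
    - [0,0,-0.6]
    - [0,0,0]
  rotation:
    - [0,0,0]
    - [0,0,0]
    - [0,0,0]
    - [0,0,0]
    - [0,0,0]
    - [0,0,0]
    - [0,0,0]
    - [0,0,0]
    - [0,0,0]
    - [0,0,0]
    - [0,0,0]
    - [0,0,0]
  grip: [1,1,1,1,1,1,1,1,1,1,1,1]

```text
time: 9.5
ee_pos: [0.567, 0.3338, 0.1116]
tcp_rot: [-179.8, 0.1, 94.5]
wrist_force: [-0.5, 0.1, -2.2]
opening: 0.0086
grasp_force: 48.8
```

```bash
python3 - <<'E'
from h import *
a=bot.camera("scene");b=bot.camera("top")
cv2.imwrite("pics/g5.png",np.hstack([cv2.resize(a[90:290,120:290],(400,470)),cv2.resize(b[180:360,120:280],(400,470))]))
o=bot.get_obs();print(o["ee_pos"],o["wrist_force"],o["opening"],o["grasp_force"])
E
```

```text
[0.56779529 0.33434794 0.11399201] [ 0.66919736  0.0406116  -0.97638075] 0.008234262524864526 48.76604497432709
```

View pics/g5.png

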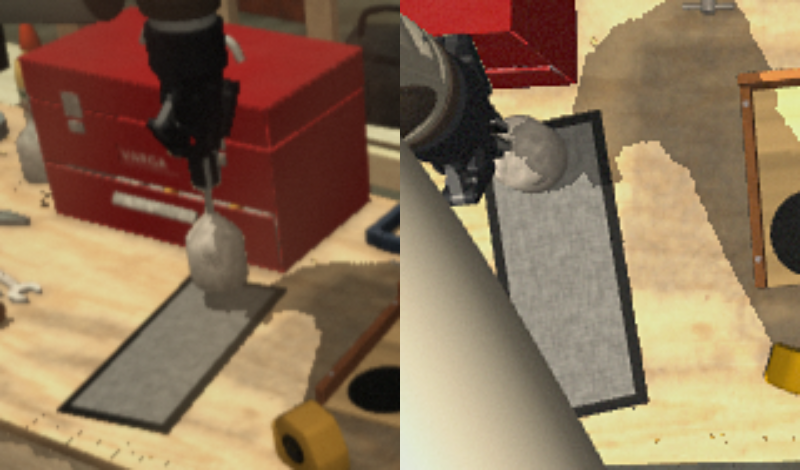

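carry_out:
  linear:
    - [0,0,-0.4]
    - [0,0,-0.4]
    - [0,0,-0.3]
    - [0,0,-0.2]
    - [0,0,-0.1]
    - [0,0,-0.05]
    - [0,0,0]
    - [0,0,0]
  rotation:
    - [0,0,0]
    - [0,0,0]
    - [0,0,0]
    - [0,0,0]
    - [0,0,0]
    - [0,0,0]
    - [0,0,0]
    - [0,0,0]
  grip: [1,1,1,1,1,1,1,1]

```text
time: 10.4
ee_pos: [0.5681, 0.335, 0.0856]
tcp_rot: [180.0, -0.0, 94.6]
wrist_force: [0.5, 0.3, -1.6]
opening: 0.0081
grasp_force: 48.9
```

carry_out:
  linear:
    - [0,0,-0.05]
    - [0,0,0]
    - [0,0,0]
  rotation:
    - [0,0,0]
    - [0,0,0]
    - [0,0,0]
  grip: [1,1,1]

```text
time: 10.7
ee_pos: [0.5684, 0.3352, 0.0853]
tcp_rot: [179.9, -0.0, 94.6]
wrist_force: [-0.9, -0.7, 5.2]
opening: 0.0082
grasp_force: 49.6
```

carry_out:
  linear:
    - [0,0,0.05]
    - [0,0,0]
    - [0,0,0]
    - [0,0,0]
    - [0,0,0.6]
    - [0,0,1]
    - [0,0,1]
    - [0,0,1]
    - [0,0,1]
    - [0,-0.4,0.4]
    - [-0.2,-0.7,0]
    - [-0.2,-1,0]
  rotation:
    - [0,0,0]
    - [0,0,0]
    - [0,0,0]
    - [0,0,0]
    - [0,0,0]
    - [0,0,0]
    - [0,0,0]
    - [0,0,0]
    - [0,0,0]
    - [0,0,0]
    - [0,0,0]
    - [0,0,0]
  grip: [0.6,0.3,0,0,0,0,0,0,-1,-1,-1,-1]

```text
time: 11.9
ee_pos: [0.5599, 0.2926, 0.1854]
tcp_rot: [180.0, -0.0, 94.6]
wrist_force: [-0.3, 0.1, -0.4]
opening: 0.0851
grasp_force: 0.0
```

carry_out:
  linear:
    - [-0.2,-1,0]
    - [-0.2,-1,0]
    - [-0.2,-1,0]
    - [-0.2,-1,0]
    - [-0.2,-1,0]
    - [-0.2,-1,0]
    - [-0.2,-1,0]
    - [-0.2,-1,0]
    - [-0.2,-1,0]
    - [-0.2,-1,0]
    - [-0.2,-1,0]
    - [-0.2,-1,0]
  rotation:
    - [0,0,0]
    - [0,0,0]
    - [0,0,0]
    - [0,0,0]
    - [0,0,0]
    - [0,0,0]
    - [0,0,0]
    - [0,0,0]
    - [0,0,0]
    - [0,0,0]
    - [0,0,0]
    - [0,0,0]
  grip: [-1,-1,-1,-1,-1,-1,-1,-1,-1,-1,-1,-1]

```text
time: 13.1
ee_pos: [0.5115, 0.0516, 0.1854]
tcp_rot: [180.0, 0.0, 94.5]
wrist_force: [0.7, -0.7, 0.9]
opening: 0.0854
grasp_force: 0.0
```

carry_out:
  linear:
    - [-0.2,-1,0]
    - [0,-1,0]
    - [0,-0.7,0]
    - [0,-0.4,0]
    - [0,0,0]
    - [0,0,0]
  rotation:
    - [0,0,0]
    - [0,0,0]
    - [0,0,0]
    - [0,0,0]
    - [0,0,0]
    - [0,0,0]
  grip: [-1,-1,-1,-1,-1,-1]

```text
time: 13.7
ee_pos: [0.5081, -0.0088, 0.1853]
tcp_rot: [-180.0, -0.0, 94.5]
wrist_force: [-0.2, -0.2, 0.3]
opening: 0.0856
grasp_force: 0.0
```

```bash
python3 - <<'E'
from h import *
a=bot.camera("scene");b=bot.camera("top")
cv2.imwrite("pics/g6.png",np.hstack([cv2.resize(a[100:300,140:360],(440,400)),cv2.resize(b[190:360,140:300],(360,400))]))
o=bot.get_obs();print(o["ee_pos"],o["tcp_rot"],o["wrist_force"],o["opening"],o["time"])
E
```

```text
[ 0.50807289 -0.00845787  0.18532215] [-1.79993715e+02 -1.10704483e-02  9.45888492e+01] [-0.04471638  0.5687243   0.21957119] 0.08525894817741109 13.8
```

View pics/g6.png

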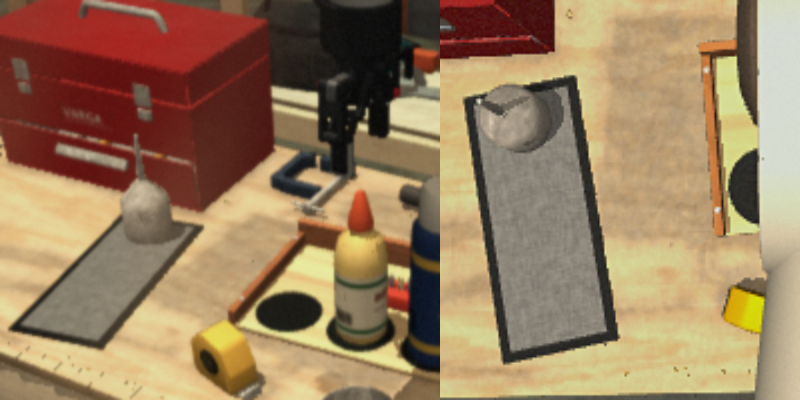

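The oil can stands upright at the far end of the mat, and the open fingers straddle the line of the glue nozzle. I'll descend and grip the bottle.

carry_out:
  linear:
    - [0,0,-0.5]
    - [0,0,-0.8]
    - [0,0,-0.8]
    - [0,0,-0.8]
    - [0,0,-0.8]
    - [0,0,-0.6]
    - [0,0,-0.4]
    - [0,0,0]
    - [0,0,0]
  rotation:
    - [0,0,0]
    - [0,0,0]
    - [0,0,0]
    - [0,0,0]
    - [0,0,0]
    - [0,0,0]
    - [0,0,0]
    - [0,0,0]
    - [0,0,0]
  grip: [-1,-1,-1,-1,-1,-1,-1,-1,-1]

```text
time: 14.7
ee_pos: [0.5082, -0.009, 0.0917]
tcp_rot: [180.0, 0.0, 94.6]
wrist_force: [1.0, 0.1, 0.6]
opening: 0.0857
grasp_force: 0.0
```

carry_out:
  linear:
    - [0,0,0]
    - [0,0,0]
    - [0,0,0]
    - [0,0,0]
    - [0,0,0]
    - [0,0,0]
    - [0,0,0]
    - [0,0,0]
  rotation:
    - [0,0,0]
    - [0,0,0]
    - [0,0,0]
    - [0,0,0]
    - [0,0,0]
    - [0,0,0]
    - [0,0,0]
    - [0,0,0]
  grip: [-0.8,-0.6,-0.5,-0.4,-0.3,0,0,0]
  grip_force: 50

```text
time: 15.5
ee_pos: [0.5081, -0.0091, 0.092]
tcp_rot: [180.0, 0.0, 94.6]
wrist_force: [-2.3, -0.7, 6.3]
opening: 0.0567
grasp_force: 53.1
```

```bash
python3 - <<'E'
from h import *
a=bot.camera("scene")
cv2.imwrite("pics/g7.png",cv2.resize(a[110:260,260:380],None,fx=4,fy=4))
o=bot.get_obs();print(o["ee_pos"],o["tcp_rot"],o["wrist_force"],o["opening"],o["time"])
E
```

```text
[ 0.50809484 -0.00908282  0.09202471] [1.79966522e+02 5.05005154e-03 9.45511522e+01] [-2.13337347 -0.56103193  6.33874819] 0.05626645158160945 15.55
```

View pics/g7.png

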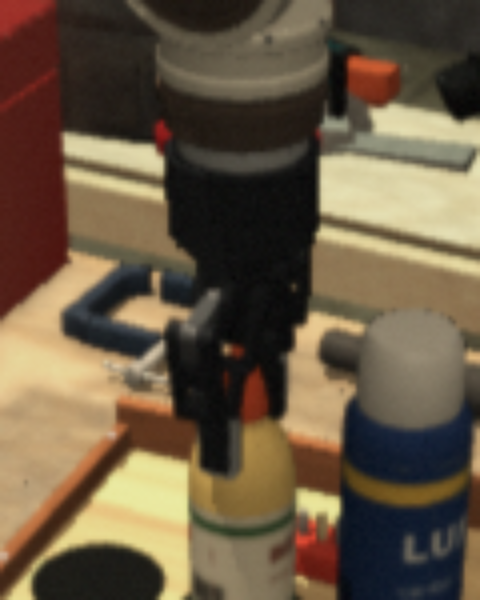

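The bottle is gripped at its upper part with an opening of 57 mm. Now it goes to the middle slot on the mat.

carry_out:
  linear:
    - [0,0,0.3]
    - [0,0,0.6]
    - [0,0,0.8]
    - [0,0,0.8]
    - [0,0,0.5]
    - [0,0.4,0]
    - [-0.1,0.7,0]
    - [-0.1,1,0]
    - [-0.1,1,0]
    - [-0.1,1,0]
    - [-0.1,1,0]
    - [-0.1,1,0]
  rotation:
    - [0,0,0]
    - [0,0,0]
    - [0,0,0]
    - [0,0,0]
    - [0,0,0]
    - [0,0,0]
    - [0,0,0]
    - [0,0,0]
    - [0,0,0]
    - [0,0,0]
    - [0,0,0]
    - [0,0,0]
  grip: [0,0,0,0,0,0,0,0,0,0,0,0]

```text
time: 16.75
ee_pos: [0.495, 0.1147, 0.1503]
tcp_rot: [-179.9, -0.0, 94.6]
wrist_force: [0.4, 1.2, -1.8]
opening: 0.0564
grasp_force: 53.8
```

carry_out:
  linear:
    - [-0.1,1,0]
    - [-0.1,1,0]
    - [-0.1,1,0]
    - [-0.1,1,0]
    - [-0.1,1,0]
    - [-0.1,1,0]
    - [-0.1,1,0]
    - [-0.15,1,0]
    - [-0.1,1,0]
    - [-0.1,0.7,0]
    - [-0.1,0.5,0]
    - [0,0,0]
  rotation:
    - [0,0,0]
    - [0,0,0]
    - [0,0,0]
    - [0,0,0]
    - [0,0,0]
    - [0,0,0]
    - [0,0,0]
    - [0,0,0]
    - [0,0,0]
    - [0,0,0]
    - [0,0,0]
    - [0,0,0]
  grip: [0,0,0,0,0,0,0,0,0,0,0,0]

```text
time: 17.95
ee_pos: [0.4723, 0.318, 0.1508]
tcp_rot: [-179.9, 0.0, 94.6]
wrist_force: [0.1, -0.3, -2.9]
opening: 0.0562
grasp_force: 53.8
```

carry_out:
  linear:
    - [0,0,-0.5]
    - [0,0,-0.8]
    - [0,0,-0.8]
    - [0,0,-0.6]
    - [0,0,-0.3]
    - [0,0,-0.1]
    - [0,0,-0.05]
    - [0,0,0]
    - [0,0,0]
  rotation:
    - [0,0,0]
    - [0,0,0]
    - [0,0,0]
    - [0,0,0]
    - [0,0,0]
    - [0,0,0]
    - [0,0,0]
    - [0,0,0]
    - [0,0,0]
  grip: [0,0,0,0,0,0,0,0,0]

```text
time: 18.85
ee_pos: [0.4733, 0.3172, 0.089]
tcp_rot: [180.0, -0.0, 94.6]
wrist_force: [0.4, -0.1, -3.7]
opening: 0.0567
grasp_force: 53.8
```

carry_out:
  linear:
    - [0,0,-0.05]
    - [0,0,-0.05]
    - [0,0,0]
    - [0,0,0]
  rotation:
    - [0,0,0]
    - [0,0,0]
    - [0,0,0]
    - [0,0,0]
  grip: [0,0,0,0]

```text
time: 19.25
ee_pos: [0.4732, 0.3172, 0.0871]
tcp_rot: [180.0, -0.0, 94.6]
wrist_force: [-1.2, -0.0, 4.0]
opening: 0.0565
grasp_force: 54.2
```

carry_out:
  linear:
    - [0,0,0.05]
    - [0,0,0]
    - [0,0,0]
    - [0,0,0.5]
    - [0,0,1]
    - [0,0,1]
    - [0,0,1]
    - [0,0,1]
    - [0,0,1]
    - [0,0,0.5]
    - [0,-0.5,0]
    - [0.1,-0.8,0]
  rotation:
    - [0,0,0]
    - [0,0,0]
    - [0,0,0]
    - [0,0,0]
    - [0,0,0]
    - [0,0,0]
    - [0,0,0]
    - [0,0,0]
    - [0,0,0]
    - [0,0,0]
    - [0,0,0]
    - [0,0,0]
  grip: [-0.5,-0.7,-0.7,-0.7,-0.7,-0.7,-0.7,-0.7,-0.7,-0.7,-1,-1]

```text
time: 20.45
ee_pos: [0.4748, 0.2905, 0.2066]
tcp_rot: [-180.0, 0.0, 94.6]
wrist_force: [0.1, -0.4, -0.3]
opening: 0.0853
grasp_force: 0.0
```

carry_out:
  linear:
    - [0.1,-1,0]
    - [0.1,-1,0]
    - [0.1,-1,0]
    - [0.1,-1,0]
    - [0.1,-1,0]
    - [0.1,-1,0]
    - [0.1,-1,0]
    - [0.1,-1,0]
    - [0.1,-1,0]
    - [0.1,-1,0]
    - [0.1,-1,0]
    - [0.1,-1,0]
  rotation:
    - [0,0,0]
    - [0,0,0]
    - [0,0,0]
    - [0,0,0]
    - [0,0,0]
    - [0,0,0]
    - [0,0,0]
    - [0,0,0]
    - [0,0,0]
    - [0,0,0]
    - [0,0,0]
    - [0,0,0]
  grip: [-1,-1,-1,-1,-1,-1,-1,-1,-1,-1,-1,-1]

```text
time: 21.65
ee_pos: [0.4981, 0.0489, 0.2062]
tcp_rot: [-179.9, 0.0, 94.5]
wrist_force: [0.8, 0.1, -0.3]
opening: 0.0855
grasp_force: 0.0
```

carry_out:
  linear:
    - [0.1,-1,0]
    - [0.1,-1,0]
    - [0.1,-1,0]
    - [0.1,-1,0]
    - [0.1,-1,0]
    - [0.1,-1,0]
    - [0.04,-0.8,0]
    - [0,-0.7,0]
    - [0,0,0]
    - [0,0,0]
  rotation:
    - [0,0,0]
    - [0,0,0]
    - [0,0,0]
    - [0,0,0]
    - [0,0,0]
    - [0,0,0]
    - [0,0,0]
    - [0,0,0]
    - [0,0,0]
    - [0,0,0]
  grip: [-1,-1,-1,-1,-1,-1,-1,-1,-1,-1]

```text
time: 22.65
ee_pos: [0.5113, -0.0993, 0.207]
tcp_rot: [-180.0, -0.0, 94.5]
wrist_force: [0.6, 0.4, 0.6]
opening: 0.085
grasp_force: 0.0
```

```bash
python3 - <<'E'
from h import *
a=bot.camera("scene");b=bot.camera("top")
cv2.imwrite("pics/g8.png",np.hstack([cv2.resize(a[90:330,140:410],(440,400)),cv2.resize(b[190:360,140:300],(360,400))]))
o=bot.get_obs();print(o["ee_pos"],o["tcp_rot"],o["wrist_force"],o["opening"],o["time"])
E
```

```text
[ 0.51159743 -0.0986486   0.20725755] [-1.79987136e+02 -1.23181506e-02  9.45728795e+01] [ 0.79025549  0.26298037 -0.40151038] 0.08542069619356363 22.75
```

View pics/g8.png

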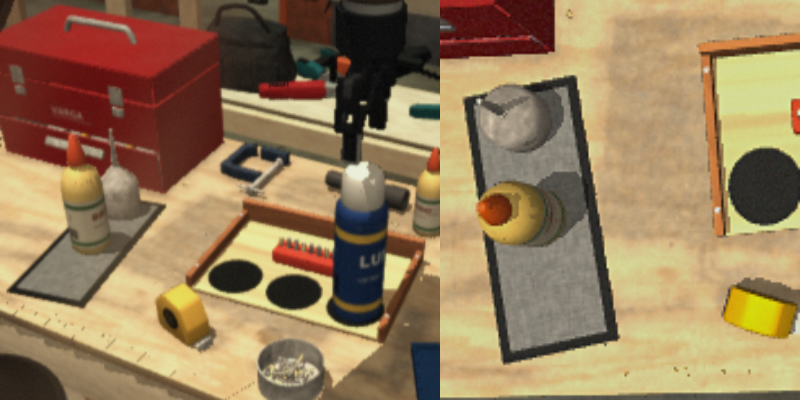

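Both stand upright on the mat, and the gripper is straight over the spray can's cap. Next I descend and grip the cap.

carry_out:
  linear:
    - [0,0,-0.5]
    - [0,0,-0.8]
    - [0,0,-0.8]
    - [0,0,-0.6]
    - [0,0,-0.4]
    - [0,0,0]
    - [0,0,0]
    - [0,0,0]
    - [0,0,0]
    - [0,0,0]
    - [0,0,0]
    - [0,0,0]
  rotation:
    - [0,0,0]
    - [0,0,0]
    - [0,0,0]
    - [0,0,0]
    - [0,0,0]
    - [0,0,0]
    - [0,0,0]
    - [0,0,0]
    - [0,0,0]
    - [0,0,0]
    - [0,0,0]
    - [0,0,0]
  grip: [-1,-1,-1,-1,-1,-1,-0.8,-0.6,-0.5,-0.4,-0.3,-0.2]
  grip_force: 60

```text
time: 23.95
ee_pos: [0.514, -0.0992, 0.1482]
tcp_rot: [179.6, 0.1, 94.6]
wrist_force: [3.2, 0.3, 12.1]
opening: 0.053
grasp_force: 67.6
```

carry_out:
  linear:
    - [0,0,0]
    - [0,0,0]
    - [0,0,0]
    - [0,0,0]
  rotation:
    - [0,0,0]
    - [0,0,0]
    - [0,0,0]
    - [0,0,0]
  grip: [0,0,0,0]

```text
time: 24.35
ee_pos: [0.514, -0.0992, 0.1482]
tcp_rot: [179.6, 0.1, 94.6]
wrist_force: [3.5, 0.4, 13.4]
opening: 0.053
grasp_force: 67.6
```

carry_out:
  linear:
    - [0,0,0.3]
    - [0,0,0.6]
    - [0,0,0.8]
    - [0,0,0.8]
    - [0,0,0.8]
    - [0,0,0.7]
    - [0,0.4,0]
    - [0,0.7,0]
    - [0,1,0]
    - [0,1,0]
    - [0,1,0]
    - [0,1,0]
  rotation:
    - [0,0,0]
    - [0,0,0]
    - [0,0,0]
    - [0,0,0]
    - [0,0,0]
    - [0,0,0]
    - [0,0,0]
    - [0,0,0]
    - [0,0,0]
    - [0,0,0]
    - [0,0,0]
    - [0,0,0]
  grip: [0,0,0,0,0,0,0,0,0,0,0,0]

```text
time: 25.55
ee_pos: [0.5111, 0.0049, 0.2242]
tcp_rot: [-179.9, -0.0, 94.6]
wrist_force: [-0.3, -0.8, -4.3]
opening: 0.0527
grasp_force: 69.1
```

carry_out:
  linear:
    - [0,1,0]
    - [-0.3,1,0]
    - [-0.5,1,0]
    - [-0.5,1,0]
    - [-0.5,1,0]
    - [-0.5,1,0]
    - [-0.5,1,0]
    - [-0.5,1,0]
    - [-0.5,1,0]
    - [-0.5,1,0]
    - [-0.5,1,0]
    - [-0.5,1,0]
  rotation:
    - [0,0,0]
    - [0,0,0]
    - [0,0,0]
    - [0,0,0]
    - [0,0,0]
    - [0,0,0]
    - [0,0,0]
    - [0,0,0]
    - [0,0,0]
    - [0,0,0]
    - [0,0,0]
    - [0,0,0]
  grip: [0,0,0,0,0,0,0,0,0,0,0,0]

```text
time: 26.75
ee_pos: [0.4042, 0.2443, 0.2242]
tcp_rot: [-179.9, 0.0, 94.6]
wrist_force: [0.6, -0.0, -5.0]
opening: 0.053
grasp_force: 69.1
```

carry_out:
  linear:
    - [-0.5,1,0]
    - [-0.5,0.8,0]
    - [-0.3,0.6,0]
    - [-0.1,0.4,0]
    - [0,0,0]
    - [0,0,0]
  rotation:
    - [0,0,0]
    - [0,0,0]
    - [0,0,0]
    - [0,0,0]
    - [0,0,0]
    - [0,0,0]
  grip: [0,0,0,0,0,0]

```text
time: 27.35
ee_pos: [0.3779, 0.2987, 0.2251]
tcp_rot: [-180.0, 0.0, 94.6]
wrist_force: [-0.1, 0.2, -4.6]
opening: 0.053
grasp_force: 69.1
```

carry_out:
  linear:
    - [0,0,-0.4]
    - [0,0,-0.8]
    - [0,0,-0.8]
    - [0,0,-0.8]
    - [0,0,-0.6]
    - [0,0,-0.3]
    - [0,0,-0.2]
    - [0,0,0]
    - [0,0,0]
  rotation:
    - [0,0,0]
    - [0,0,0]
    - [0,0,0]
    - [0,0,0]
    - [0,0,0]
    - [0,0,0]
    - [0,0,0]
    - [0,0,0]
    - [0,0,0]
  grip: [0,0,0,0,0,0,0,0,0]

```text
time: 28.25
ee_pos: [0.3781, 0.2991, 0.148]
tcp_rot: [180.0, -0.0, 94.6]
wrist_force: [0.2, 0.3, -4.5]
opening: 0.0527
grasp_force: 69.2
```

carry_out:
  linear:
    - [0,0,-0.05]
    - [0,0,-0.05]
    - [0,0,-0.05]
    - [0,0,0]
    - [0,0,0]
  rotation:
    - [0,0,0]
    - [0,0,0]
    - [0,0,0]
    - [0,0,0]
    - [0,0,0]
  grip: [0,0,0,0,0]

```text
time: 28.75
ee_pos: [0.3778, 0.2989, 0.1444]
tcp_rot: [-180.0, 0.0, 94.6]
wrist_force: [0.3, 0.1, -4.5]
opening: 0.0526
grasp_force: 69.2
```

carry_out:
  linear:
    - [0,0,-0.05]
    - [0,0,-0.05]
    - [0,0,0]
    - [0,0,0]
  rotation:
    - [0,0,0]
    - [0,0,0]
    - [0,0,0]
    - [0,0,0]
  grip: [0,0,0,0]

```text
time: 29.15
ee_pos: [0.3779, 0.2992, 0.1431]
tcp_rot: [180.0, -0.0, 94.6]
wrist_force: [-1.6, 0.2, 3.5]
opening: 0.0527
grasp_force: 71.2
```

carry_out:
  linear:
    - [0,0,0.05]
    - [0,0,0]
    - [0,0,0]
    - [0,0,0.4]
    - [0,0,0.8]
    - [0,0,1]
    - [0,0,1]
    - [0,0,0.4]
    - [0,0,0]
  rotation:
    - [0,0,0]
    - [0,0,0]
    - [0,0,0]
    - [0,0,0]
    - [0,0,0]
    - [0,0,0]
    - [0,0,0]
    - [0,0,0]
    - [0,0,0]
  grip: [-0.4,-0.65,-0.65,-0.65,-0.65,-0.65,-0.65,-0.65,-0.65]

```text
time: 30.05
ee_pos: [0.3783, 0.2993, 0.2165]
tcp_rot: [179.9, -0.1, 94.6]
wrist_force: [-0.5, -0.1, -1.0]
opening: 0.0703
grasp_force: 0.0
```

```bash
python3 - <<'E'
from h import *
b=bot.camera("top");cv2.imwrite("pics/t9.png",b)
for nm,lo,hi,box,z in [("bit",(0,140,90),(9,255,255),(290,222,345,252),.030),("tray",(100,100,40),(125,255,255),(395,235,505,335),.014)]:
    for c in blobs(b,lo,hi,box)[:1]: print(nm,cv2.contourArea(c),rect("top",c,z))
o=bot.get_obs();print(o["ee_pos"],o["tcp_rot"],o["wrist_force"],o["opening"],o["time"])
E
```

```text
bit 563.0 [568.4, 2.8, 34.3, 98.7, 3.6]
tray 4504.5 [454.7, -300.6, 138.6, 180.7, 25.6]
[0.37800278 0.29909097 0.21539367] [ 1.79976430e+02 -1.10955708e-02  9.45556235e+01] [-0.5012743  -0.23441088  0.36578367] 0.0703309379682414 30.1
```

carry_out:
  linear:
    - [0.2,-0.4,0]
    - [0.6,-0.8,0]
    - [0.6,-1,0]
    - [0.6,-1,0]
    - [0.6,-1,0]
    - [0.6,-1,0]
    - [0.6,-1,0]
    - [0.6,-1,0]
    - [0.6,-1,-0.6]
    - [0.6,-1,-0.6]
    - [0.6,-1,-0.6]
    - [0.6,-1,-0.6]
  rotation:
    - [0,0,0]
    - [0,0,0]
    - [0,0,0]
    - [0,0,0]
    - [0,0,0]
    - [0,0,0]
    - [0,0,0]
    - [0,0,0]
    - [0,0,0]
    - [0,0,0]
    - [0,0,0]
    - [0,0,0]
  grip: [-0.65,-0.65,-0.65,-0.65,-0.4,-0.4,-0.4,-0.4,-0.4,-0.4,-0.4,-0.4]

```text
time: 31.3
ee_pos: [0.5137, 0.0734, 0.1658]
tcp_rot: [-179.9, 0.0, 94.5]
wrist_force: [-0.1, 0.3, -0.4]
opening: 0.06
grasp_force: 0.0
```

carry_out:
  linear:
    - [0.6,-1,-0.6]
    - [0.6,-1,-0.6]
    - [0.6,-1,-0.6]
    - [0.6,-0.6,-0.6]
    - [0.3,0,-0.6]
    - [0,0,-0.8]
    - [0,0,-0.8]
    - [0,0,-0.8]
    - [0,0,-0.4]
    - [0,0,0]
    - [0,0,0]
  rotation:
    - [0,0,0]
    - [0,0,0]
    - [0,0,0]
    - [0,0,0]
    - [0,0,0]
    - [0,0,0]
    - [0,0,0]
    - [0,0,0]
    - [0,0,0]
    - [0,0,0]
    - [0,0,0]
  grip: [-0.4,-0.4,-0.4,-0.4,-0.4,-0.4,-0.4,-0.4,-0.4,-0.4,-0.4]

```text
time: 32.4
ee_pos: [0.5679, 0.0033, 0.0518]
tcp_rot: [180.0, -0.0, 94.6]
wrist_force: [1.0, -0.9, -0.2]
opening: 0.0593
grasp_force: 0.0
```

```bash
python3 - <<'E'
from h import *
a=bot.camera("scene")
cv2.imwrite("pics/g10.png",cv2.resize(a[100:320,150:410],(700,592)))
o=bot.get_obs();print(o["ee_pos"],o["tcp_rot"],o["wrist_force"],o["opening"],o["time"])
E
```

```text
[0.5682153  0.00320245 0.05216198] [1.79942220e+02 1.96177761e-03 9.45675573e+01] [ 0.03062042  0.32326653 -0.3897944 ] 0.059612799779536624 32.45
```

View pics/g10.png

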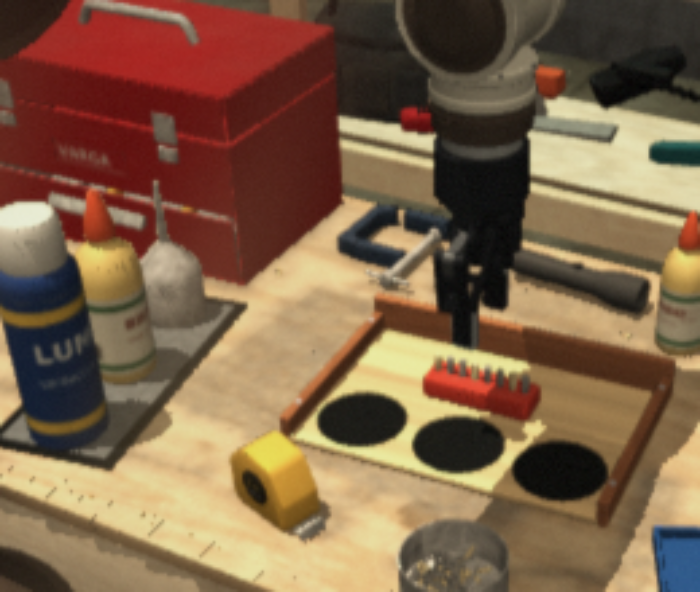

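All three stand upright on the mat, and the gripper is centred over the bit box. I'll descend and grip its long sides.

carry_out:
  linear:
    - [0,0,-0.5]
    - [0,0,-0.7]
    - [0,0,-0.7]
    - [0,0,-0.6]
    - [0,0,-0.4]
    - [0,0,-0.2]
    - [0,0,-0.2]
    - [0,0,0]
    - [0,0,0]
  rotation:
    - [0,0,0]
    - [0,0,0]
    - [0,0,0]
    - [0,0,0]
    - [0,0,0]
    - [0,0,0]
    - [0,0,0]
    - [0,0,0]
    - [0,0,0]
  grip: [-0.4,-0.4,-0.4,-0.4,-0.4,-0.4,-0.4,-0.4,-0.4]

```text
time: 33.35
ee_pos: [0.5681, 0.003, -0.0142]
tcp_rot: [180.0, 0.0, 94.6]
wrist_force: [-0.4, 0.2, 0.7]
opening: 0.0597
grasp_force: 0.0
```

carry_out:
  linear:
    - [0,0,0]
    - [0,0,0]
    - [0,0,0]
    - [0,0,0]
    - [0,0,0]
    - [0,0,0]
    - [0,0,0]
  rotation:
    - [0,0,0]
    - [0,0,0]
    - [0,0,0]
    - [0,0,0]
    - [0,0,0]
    - [0,0,0]
    - [0,0,0]
  grip: [-0.2,0,0.2,0.4,0.5,0.5,0.5]
  grip_force: 45

```text
time: 34.05
ee_pos: [0.5684, 0.003, -0.0139]
tcp_rot: [179.9, 0.0, 94.6]
wrist_force: [-0.1, -0.7, 6.3]
opening: 0.0324
grasp_force: 45.6
```

carry_out:
  linear:
    - [0,0,0.3]
    - [0,0,0.7]
    - [0,0,0.9]
    - [0,0,0.9]
    - [0,0,0.7]
    - [0,0,0.5]
    - [-0.3,-0.4,0]
    - [-0.35,-0.8,0]
    - [-0.35,-1,0]
    - [-0.35,-1,0]
    - [-0.35,-1,0]
    - [-0.35,-1,0]
  rotation:
    - [0,0,0]
    - [0,0,0]
    - [0,0,0]
    - [0,0,0]
    - [0,0,0]
    - [0,0,0]
    - [0,0,0]
    - [0,0,0.2]
    - [0,0,0.2]
    - [0,0,0.2]
    - [0,0,0.2]
    - [0,0,0.2]
  grip: [0.5,0.5,0.5,0.5,0.5,0.5,0.5,0.5,0.5,0.5,0.5,0.5]

```text
time: 35.25
ee_pos: [0.5255, -0.1021, 0.0644]
tcp_rot: [-179.9, -0.0, 102.6]
wrist_force: [-0.4, -0.6, -1.4]
opening: 0.0329
grasp_force: 45.0
```

carry_out:
  linear:
    - [-0.35,-1,0]
    - [-0.35,-1,0]
    - [-0.35,-1,0]
    - [-0.35,-1,0]
    - [-0.35,-1,0]
    - [-0.35,-1,0]
    - [-0.35,-1,0]
    - [-0.35,-1,0]
    - [-0.35,-1,0]
    - [-0.35,-0.6,0]
    - [-0.13,-0.38,0]
    - [0,0,0]
  rotation:
    - [0,0,0.2]
    - [0,0,0.2]
    - [0,0,0.2]
    - [0,0,0.2]
    - [0,0,0.2]
    - [0,0,0.2]
    - [0,0,0.2]
    - [0,0,0.2]
    - [0,0,0.03]
    - [0,0,0]
    - [0,0,0]
    - [0,0,0]
  grip: [0.5,0.5,0.5,0.5,0.5,0.5,0.5,0.5,0.5,0.5,0.5,0.5]

```text
time: 36.45
ee_pos: [0.4536, -0.3011, 0.0651]
tcp_rot: [-180.0, -0.0, 115.5]
wrist_force: [-1.0, 1.1, -1.9]
opening: 0.0326
grasp_force: 44.9
```

carry_out:
  linear:
    - [0,0,-0.4]
    - [0,0,-0.8]
    - [0,0,-0.8]
    - [0,0,-0.8]
    - [0,0,-0.6]
    - [0,0,-0.4]
    - [0,0,-0.15]
    - [0,0,-0.05]
    - [0,0,0]
    - [0,0,0]
  rotation:
    - [0,0,0]
    - [0,0,0]
    - [0,0,0]
    - [0,0,0]
    - [0,0,0]
    - [0,0,0]
    - [0,0,0]
    - [0,0,0]
    - [0,0,0]
    - [0,0,0]
  grip: [0.5,0.5,0.5,0.5,0.5,0.5,0.5,0.5,0.5,0.5]

```text
time: 37.45
ee_pos: [0.4546, -0.3009, -0.014]
tcp_rot: [180.0, 0.0, 115.6]
wrist_force: [0.4, -0.5, -1.0]
opening: 0.0327
grasp_force: 44.9
```

carry_out:
  linear:
    - [0,0,-0.05]
    - [0,0,-0.05]
    - [0,0,0]
    - [0,0,0]
  rotation:
    - [0,0,0]
    - [0,0,0]
    - [0,0,0]
    - [0,0,0]
  grip: [0.5,0.5,0.5,0.5]

```text
time: 37.85
ee_pos: [0.4542, -0.3006, -0.0166]
tcp_rot: [180.0, 0.0, 115.6]
wrist_force: [0.1, 0.1, -2.1]
opening: 0.033
grasp_force: 44.9
```

carry_out:
  linear:
    - [0,0,-0.05]
    - [0,0,-0.05]
    - [0,0,0]
    - [0,0,0]
  rotation:
    - [0,0,0]
    - [0,0,0]
    - [0,0,0]
    - [0,0,0]
  grip: [0.5,0.5,0.5,0.5]

```text
time: 38.25
ee_pos: [0.4543, -0.3007, -0.018]
tcp_rot: [180.0, 0.0, 115.6]
wrist_force: [-2.9, 0.3, 5.4]
opening: 0.0328
grasp_force: 45.7
```

carry_out:
  linear:
    - [0,0,0.05]
    - [0,0,0]
    - [0,0,0]
    - [0,0,0.3]
    - [0,0,0.8]
    - [0,0,1]
    - [0,0,1]
    - [0,0,1]
    - [0,0,1]
    - [0,0,1]
    - [0,0,1]
    - [0,0,1]
  rotation:
    - [0,0,0]
    - [0,0,0]
    - [0,0,0]
    - [0,0,0]
    - [0,0,0]
    - [0,0,0]
    - [0,0,0]
    - [0,0,0]
    - [0,0,0]
    - [0,0,0]
    - [0,0,0]
    - [0,0,0]
  grip: [0.2,0,-0.2,-0.4,-0.4,-0.4,-0.4,-0.4,-0.4,-0.4,-0.4,-0.4]

```text
time: 39.45
ee_pos: [0.4542, -0.3006, 0.1457]
tcp_rot: [180.0, 0.0, 115.6]
wrist_force: [0.3, 1.0, -0.2]
opening: 0.0601
grasp_force: 0.0
```

carry_out:
  linear:
    - [0,0.4,1]
    - [0,0.8,1]
    - [0,1,1]
    - [0,1,0.5]
    - [-0.1,1,0]
    - [-0.1,1,0]
    - [-0.1,1,0]
    - [-0.1,1,0]
    - [-0.1,1,0]
    - [-0.2,1,0]
    - [-0.2,1,0]
    - [-0.2,1,0]
  rotation:
    - [0,0,-0.2]
    - [0,0,-0.2]
    - [0,0,-0.2]
    - [0,0,-0.2]
    - [0,0,-0.2]
    - [0,0,-0.2]
    - [0,0,-0.2]
    - [0,0,-0.2]
    - [0,0,-0.2]
    - [0,0,-0.2]
    - [0,0,-0.2]
    - [0,0,-0.2]
  grip: [-0.4,-0.4,-0.4,-0.4,-0.65,-0.65,-0.65,-0.65,-0.65,-0.65,-0.65,-0.65]

```text
time: 40.65
ee_pos: [0.432, -0.0759, 0.2149]
tcp_rot: [180.0, 0.0, 96.3]
wrist_force: [0.6, 0.2, -0.1]
opening: 0.0707
grasp_force: 0.0
```

```bash
python3 - <<'E'
from h import *
b=bot.camera("top");cv2.imwrite("pics/t11.png",b)
for nm,lo,hi,box,z in [("bit",(0,140,90),(9,255,255),(395,235,505,335),.026),("tape",(20,120,80),(32,255,255),(260,300,310,340),.063)]:
    for c in blobs(b,lo,hi,box)[:1]: print(nm,cv2.contourArea(c),rect("top",c,z))
o=bot.get_obs();print(o["ee_pos"],o["tcp_rot"],o["wrist_force"],o["opening"],o["time"])
E
```

```text
tape 434.5 [375.8, 84.7, 36.0, 66.6, -17.3]
[ 0.43146298 -0.07395628  0.21515454] [ 1.79962231e+02 -4.74326181e-02  9.62682482e+01] [0.31216447 1.7153743  0.12762978] 0.07052896226734695 40.7
```

carry_out:
  linear:
    - [-0.15,1,0]
    - [-0.15,1,0]
    - [-0.15,1,0]
    - [-0.15,1,0]
    - [-0.15,1,0]
    - [-0.15,1,0]
    - [-0.15,1,0]
    - [-0.15,1,0]
    - [-0.15,1,0]
    - [-0.15,1,0]
    - [-0.15,1,0]
    - [-0.15,1,0]
  rotation:
    - [0,0,-0.2]
    - [0,0,-0.03]
    - [0,0,0]
    - [0,0,0]
    - [0,0,0]
    - [0,0,0]
    - [0,0,0]
    - [0,0,0]
    - [0,0,0]
    - [0,0,0]
    - [0,0,0]
    - [0,0,0]
  grip: [-0.8,-0.8,-0.8,-0.8,-0.8,-0.8,-0.8,-0.8,-0.8,-0.8,-0.8,-0.8]

```text
time: 41.9
ee_pos: [0.3961, 0.164, 0.2148]
tcp_rot: [180.0, -0.0, 94.6]
wrist_force: [0.3, -0.1, -0.6]
opening: 0.0768
grasp_force: 0.0
```

carry_out:
  linear:
    - [-0.15,1,0]
    - [-0.15,1,0]
    - [-0.15,1,0]
    - [-0.15,1,0]
    - [-0.15,1,0]
    - [-0.15,0.8,0]
    - [0,0.6,0]
    - [0,0.38,0]
    - [0,0,0]
    - [0,0,0]
  rotation:
    - [0,0,0]
    - [0,0,0]
    - [0,0,0]
    - [0,0,0]
    - [0,0,0]
    - [0,0,0]
    - [0,0,0]
    - [0,0,0]
    - [0,0,0]
    - [0,0,0]
  grip: [-0.8,-0.8,-0.8,-0.8,-0.8,-0.8,-0.8,-0.8,-0.8,-0.8]

```text
time: 42.9
ee_pos: [0.3783, 0.2986, 0.2144]
tcp_rot: [-180.0, 0.0, 94.6]
wrist_force: [-0.7, 0.0, 0.8]
opening: 0.077
grasp_force: 0.0
```

```bash
python3 - <<'E'
from h import *
b=bot.camera("top");a=bot.camera("scene")
for c in blobs(b,(0,140,60),(9,255,255),(395,235,505,335))[:1]: print(cv2.contourArea(c),rect("top",c,.026))
cv2.imwrite("pics/g12.png",np.hstack([cv2.resize(a[120:370,90:510],(500,300)),cv2.resize(b[230:340,390:510],(300,300))]))
o=bot.get_obs();print(o["ee_pos"],o["tcp_rot"],o["wrist_force"],o["opening"],o["time"])
E
```

```text
539.0 [453.5, -298.0, 33.4, 101.5, 24.9]
[0.3783622  0.29843556 0.21447111] [1.79998649e+02 6.50939649e-03 9.45208026e+01] [-0.18904678 -0.50676442  0.84238914] 0.0771452032782078 43.0
```

View pics/g12.png

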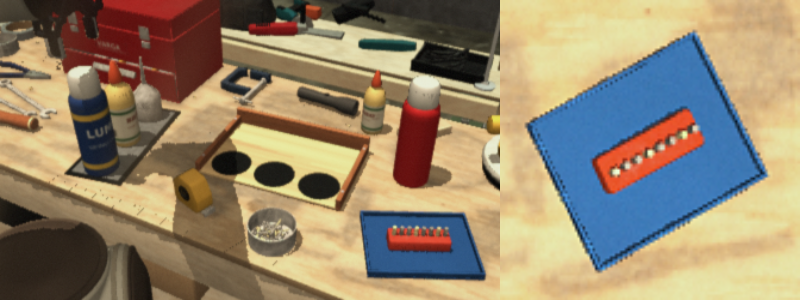

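The bit box lies in the middle of the tray, within 3 mm and about 1° of lengthwise, and the three stand on the mat. Now I regrip the spray can to return it.

carry_out:
  linear:
    - [0,0,-0.5]
    - [0,0,-0.8]
    - [0,0,-0.8]
    - [0,0,-0.8]
    - [0,0,-0.55]
    - [0,0,0]
    - [0,0,0]
    - [0,0,0]
    - [0,0,0]
    - [0,0,0]
    - [0,0,0]
    - [0,0,0]
  rotation:
    - [0,0,0]
    - [0,0,0]
    - [0,0,0]
    - [0,0,0]
    - [0,0,0]
    - [0,0,0]
    - [0,0,0]
    - [0,0,0]
    - [0,0,0]
    - [0,0,0]
    - [0,0,0]
    - [0,0,0]
  grip: [-0.8,-0.8,-0.8,-0.8,-0.8,-0.8,-0.7,-0.6,-0.5,-0.4,-0.3,-0.2]
  grip_force: 60

```text
time: 44.2
ee_pos: [0.3783, 0.2991, 0.146]
tcp_rot: [180.0, -0.0, 94.6]
wrist_force: [-0.7, 0.1, 3.3]
opening: 0.0524
grasp_force: 63.7
```

carry_out:
  linear:
    - [0,0,0]
    - [0,0,0]
    - [0,0,0]
  rotation:
    - [0,0,0]
    - [0,0,0]
    - [0,0,0]
  grip: [0,0,0]

```text
time: 44.5
ee_pos: [0.3783, 0.2991, 0.146]
tcp_rot: [180.0, -0.0, 94.6]
wrist_force: [-0.8, 0.1, 6.3]
opening: 0.0525
grasp_force: 63.7
```

carry_out:
  linear:
    - [0,0,0.3]
    - [0,0,0.6]
    - [0,0,0.8]
    - [0,0,0.8]
    - [0,0,0.8]
    - [0,0,0.7]
    - [0.1,-0.4,0]
    - [0.3,-0.6,0]
    - [0.5,-0.8,0]
    - [0.5,-1,0]
    - [0.5,-1,0]
    - [0.5,-1,0]
  rotation:
    - [0,0,0]
    - [0,0,0]
    - [0,0,0]
    - [0,0,0]
    - [0,0,0]
    - [0,0,0]
    - [0,0,0]
    - [0,0,0]
    - [0,0,0]
    - [0,0,0]
    - [0,0,0]
    - [0,0,0]
  grip: [0,0,0,0,0,0,0,0,0,0,0,0]

```text
time: 45.7
ee_pos: [0.4264, 0.201, 0.2244]
tcp_rot: [-179.9, 0.0, 94.5]
wrist_force: [0.7, -0.1, -4.5]
opening: 0.0528
grasp_force: 64.0
```

carry_out:
  linear:
    - [0.5,-1,0]
    - [0.5,-1,0]
    - [0.5,-1,0]
    - [0.5,-1,0]
    - [0.5,-1,0]
    - [0.5,-1,0]
    - [0.5,-1,0]
    - [0.5,-1,0]
    - [0.31,-1,0]
    - [0,-1,0]
    - [0,-1,0]
    - [0,-1,0]
  rotation:
    - [0,0,0]
    - [0,0,0]
    - [0,0,0]
    - [0,0,0]
    - [0,0,0]
    - [0,0,0]
    - [0,0,0]
    - [0,0,0]
    - [0,0,0]
    - [0,0,0]
    - [0,0,0]
    - [0,0,0]
  grip: [0,0,0,0,0,0,0,0,0,0,0,0]

```text
time: 46.9
ee_pos: [0.5117, -0.039, 0.2242]
tcp_rot: [-179.9, 0.0, 94.5]
wrist_force: [-0.3, 0.1, -5.2]
opening: 0.0527
grasp_force: 64.2
```

carry_out:
  linear:
    - [0,-1,0]
    - [0,-1,0]
    - [0,-0.7,0]
    - [0,-0.43,0]
    - [0,0,0]
    - [0,0,0]
  rotation:
    - [0,0,0]
    - [0,0,0]
    - [0,0,0]
    - [0,0,0]
    - [0,0,0]
    - [0,0,0]
  grip: [0,0,0,0,0,0]

```text
time: 47.5
ee_pos: [0.5123, -0.0994, 0.2252]
tcp_rot: [-180.0, -0.0, 94.5]
wrist_force: [0.6, -0.3, -4.6]
opening: 0.0526
grasp_force: 64.2
```

carry_out:
  linear:
    - [0,0,-0.4]
    - [0,0,-0.8]
    - [0,0,-0.8]
    - [0,0,-0.8]
    - [0,0,-0.4]
    - [0,0,-0.3]
    - [0,0,-0.05]
    - [0,0,-0.05]
    - [0,0,0]
    - [0,0,0]
  rotation:
    - [0,0,0]
    - [0,0,0]
    - [0,0,0]
    - [0,0,0]
    - [0,0,0]
    - [0,0,0]
    - [0,0,0]
    - [0,0,0]
    - [0,0,0]
    - [0,0,0]
  grip: [0,0,0,0,0,0,0,0,0,0]

```text
time: 48.5
ee_pos: [0.5127, -0.0997, 0.1539]
tcp_rot: [180.0, 0.0, 94.6]
wrist_force: [0.6, -0.5, -4.9]
opening: 0.0528
grasp_force: 64.2
```

carry_out:
  linear:
    - [0,0,-0.05]
    - [0,0,0]
    - [0,0,0]
  rotation:
    - [0,0,0]
    - [0,0,0]
    - [0,0,0]
  grip: [0,0,0]

```text
time: 48.8
ee_pos: [0.5124, -0.0997, 0.1524]
tcp_rot: [-180.0, 0.0, 94.5]
wrist_force: [-0.0, 0.3, -4.6]
opening: 0.0525
grasp_force: 64.2
```

carry_out:
  linear:
    - [0,0,-0.05]
    - [0,0,0]
    - [0,0,-0.05]
    - [0,0,0]
    - [0,0,0]
  rotation:
    - [0,0,0]
    - [0,0,0]
    - [0,0,0]
    - [0,0,0]
    - [0,0,0]
  grip: [0,0,0,0,0]

```text
time: 49.3
ee_pos: [0.5125, -0.0997, 0.151]
tcp_rot: [180.0, 0.0, 94.6]
wrist_force: [-2.5, -0.3, 2.7]
opening: 0.053
grasp_force: 65.1
```

carry_out:
  linear:
    - [0,0,0.05]
    - [0,0,0]
    - [0,0,0]
    - [0,0,0.4]
    - [0,0,0.8]
    - [0,0,1]
    - [0,0,1]
    - [0,0.4,0.1]
    - [-0.1,0.8,0]
    - [-0.1,1,0]
    - [-0.1,1,0]
    - [-0.1,1,0]
  rotation:
    - [0,0,0]
    - [0,0,0]
    - [0,0,0]
    - [0,0,0]
    - [0,0,0]
    - [0,0,0]
    - [0,0,0]
    - [0,0,0]
    - [0,0,0]
    - [0,0,0]
    - [0,0,0]
    - [0,0,0]
  grip: [-0.4,-0.7,-0.8,-0.8,-0.8,-0.8,-0.7,-0.7,-0.7,-0.7,-0.7,-0.7]

```text
time: 50.5
ee_pos: [0.5036, -0.0138, 0.2162]
tcp_rot: [-179.9, -0.0, 94.6]
wrist_force: [0.0, 1.2, -0.1]
opening: 0.0724
grasp_force: 0.0
```

carry_out:
  linear:
    - [-0.1,1,0]
    - [-0.1,1,0]
    - [-0.1,1,0]
    - [-0.1,1,0]
    - [-0.1,1,0]
    - [-0.1,1,0]
    - [-0.1,1,0]
    - [-0.1,1,0]
    - [-0.1,1,0]
    - [-0.1,1,0]
    - [-0.1,1,0]
    - [-0.1,1,0]
  rotation:
    - [0,0,0]
    - [0,0,0]
    - [0,0,0]
    - [0,0,0]
    - [0,0,0]
    - [0,0,0]
    - [0,0,0]
    - [0,0,0]
    - [0,0,0]
    - [0,0,0]
    - [0,0,0]
    - [0,0,0]
  grip: [-0.7,-0.7,-0.7,-0.7,-0.7,-0.7,-0.7,-0.7,-0.7,-0.7,-0.7,-0.7]

```text
time: 51.7
ee_pos: [0.4791, 0.226, 0.2162]
tcp_rot: [-179.9, 0.0, 94.6]
wrist_force: [0.7, 0.1, -1.1]
opening: 0.0726
grasp_force: 0.0
```

carry_out:
  linear:
    - [-0.1,1,0]
    - [-0.1,1,0]
    - [-0.1,1,0]
    - [-0.07,0.8,0]
    - [0,0.5,0]
    - [0,0.35,0]
    - [0,0,0]
    - [0,0,0]
  rotation:
    - [0,0,0]
    - [0,0,0]
    - [0,0,0]
    - [0,0,0]
    - [0,0,0]
    - [0,0,0]
    - [0,0,0]
    - [0,0,0]
  grip: [-0.7,-0.7,-0.7,-0.7,-0.7,-0.7,-0.7,-0.7]

```text
time: 52.5
ee_pos: [0.4731, 0.317, 0.2173]
tcp_rot: [-180.0, 0.0, 94.5]
wrist_force: [0.3, -0.4, 0.6]
opening: 0.0726
grasp_force: 0.0
```

```bash
python3 - <<'E'
from h import *
b=bot.camera("top");a=bot.camera("scene");b0=cv2.imread("pics/top0.png");s0=cv2.imread("pics/scene0.png")
for n,im,i0,bx,lo in (("top",b,b0,(340,230,395,270),150),("scene",a,s0,(335,180,385,225),150)):
    print(n,[cv2.minEnclosingCircle(blobs(x,(0,0,lo),(180,70,255),bx)[0]) for x in(i0,im)])
o=bot.get_obs();print(o["ee_pos"],o["tcp_rot"],o["wrist_force"],o["opening"],o["time"])
E
```

```text
top [((371.0, 251.5), 13.200478553771973), ((371.1176452636719, 252.88235473632812), 13.287581443786621)]
scene [((362.3486328125, 197.18348693847656), 12.75246810913086), ((362.0862121582031, 198.20689392089844), 13.002026557922363)]
[0.47319593 0.31679407 0.21749595] [1.79993855e+02 2.89397261e-03 9.45114756e+01] [ 0.64065168  0.01319996 -0.08092456] 0.07280972133820954 52.6
```

The spray can is back within about 3 mm of its spot (cap shift 1.4 px). Now the glue bottle.

carry_out:
  linear:
    - [0,0,-0.5]
    - [0,0,-1]
    - [0,0,-1]
    - [0,0,-1]
    - [0,0,-1]
    - [0,0,-0.8]
    - [0,0,-0.6]
    - [0,0,-0.4]
    - [0,0,-0.15]
    - [0,0,0]
    - [0,0,0]
  rotation:
    - [0,0,0]
    - [0,0,0]
    - [0,0,0]
    - [0,0,0]
    - [0,0,0]
    - [0,0,0]
    - [0,0,0]
    - [0,0,0]
    - [0,0,0]
    - [0,0,0]
    - [0,0,0]
  grip: [-0.7,-0.7,-0.7,-0.7,-0.7,-0.7,-0.7,-0.7,-0.7,-0.7,-0.7]

```text
time: 53.7
ee_pos: [0.4734, 0.3176, 0.0891]
tcp_rot: [179.9, -0.0, 94.6]
wrist_force: [-0.5, 0.9, -0.0]
opening: 0.0729
grasp_force: 0.0
```

carry_out:
  linear:
    - [0,0,0]
    - [0,0,0]
    - [0,0,0]
    - [0,0,0]
    - [0,0,0]
    - [0,0,0]
    - [0,0,0]
  rotation:
    - [0,0,0]
    - [0,0,0]
    - [0,0,0]
    - [0,0,0]
    - [0,0,0]
    - [0,0,0]
    - [0,0,0]
  grip: [-0.6,-0.5,-0.4,-0.3,0,0,0]
  grip_force: 50

```text
time: 54.4
ee_pos: [0.4731, 0.3176, 0.0891]
tcp_rot: [180.0, -0.0, 94.6]
wrist_force: [-2.3, -0.2, 6.3]
opening: 0.0562
grasp_force: 51.9
```

carry_out:
  linear:
    - [0,0,0.3]
    - [0,0,0.6]
    - [0,0,0.8]
    - [0,0,0.8]
    - [0,0,0.5]
    - [0,-0.4,0]
    - [0.1,-0.7,0]
    - [0.1,-1,0]
    - [0.1,-1,0]
    - [0.1,-1,0]
    - [0.1,-1,0]
    - [0.1,-1,0]
  rotation:
    - [0,0,0]
    - [0,0,0]
    - [0,0,0]
    - [0,0,0]
    - [0,0,0]
    - [0,0,0]
    - [0,0,0]
    - [0,0,0]
    - [0,0,0]
    - [0,0,0]
    - [0,0,0]
    - [0,0,0]
  grip: [0,0,0,0,0,0,0,0,0,0,0,0]

```text
time: 55.6
ee_pos: [0.4845, 0.1933, 0.1474]
tcp_rot: [-179.9, 0.0, 94.5]
wrist_force: [0.0, 0.7, -2.8]
opening: 0.0565
grasp_force: 53.8
```

carry_out:
  linear:
    - [0.1,-1,0]
    - [0.1,-1,0]
    - [0.1,-1,0]
    - [0.1,-1,0]
    - [0.1,-1,0]
    - [0.1,-1,0]
    - [0.1,-1,0]
    - [0.15,-1,0]
    - [0.1,-1,0]
    - [0.1,-0.7,0]
    - [0.1,-0.53,0]
    - [0,0,0]
  rotation:
    - [0,0,0]
    - [0,0,0]
    - [0,0,0]
    - [0,0,0]
    - [0,0,0]
    - [0,0,0]
    - [0,0,0]
    - [0,0,0]
    - [0,0,0]
    - [0,0,0]
    - [0,0,0]
    - [0,0,0]
  grip: [0,0,0,0,0,0,0,0,0,0,0,0]

```text
time: 56.8
ee_pos: [0.5079, -0.0104, 0.148]
tcp_rot: [-180.0, 0.0, 94.5]
wrist_force: [-0.6, 1.0, -2.6]
opening: 0.0563
grasp_force: 53.8
```

carry_out:
  linear:
    - [0,0,-0.5]
    - [0,0,-0.8]
    - [0,0,-0.7]
    - [0,0,-0.4]
    - [0,0,-0.2]
    - [0,0,0]
    - [0,0,0]
  rotation:
    - [0,0,0]
    - [0,0,0]
    - [0,0,0]
    - [0,0,0]
    - [0,0,0]
    - [0,0,0]
    - [0,0,0]
  grip: [0,0,0,0,0,0,0]

```text
time: 57.5
ee_pos: [0.5083, -0.0091, 0.0969]
tcp_rot: [180.0, 0.0, 94.6]
wrist_force: [0.3, -1.2, -1.8]
opening: 0.0567
grasp_force: 53.8
```

carry_out:
  linear:
    - [0,0,-0.05]
    - [0,0,-0.05]
    - [0,0,-0.05]
    - [0,0,0]
    - [0,0,0]
  rotation:
    - [0,0,0]
    - [0,0,0]
    - [0,0,0]
    - [0,0,0]
    - [0,0,0]
  grip: [0,0,0,0,0]

```text
time: 58.0
ee_pos: [0.5082, -0.0093, 0.0941]
tcp_rot: [179.9, 0.0, 94.5]
wrist_force: [-1.4, 0.7, 5.0]
opening: 0.0563
grasp_force: 54.2
```

carry_out:
  linear:
    - [0,0,0.05]
    - [0,0,0]
    - [0,0,0]
    - [0,0,0.5]
    - [0,0,1]
    - [0,0,1]
    - [0,0,1]
    - [0,0,1]
    - [0,0.4,0.3]
    - [0.2,0.8,0]
    - [0.2,1,0]
    - [0.2,1,0]
  rotation:
    - [0,0,0]
    - [0,0,0]
    - [0,0,0]
    - [0,0,0]
    - [0,0,0]
    - [0,0,0]
    - [0,0,0]
    - [0,0,0]
    - [0,0,0]
    - [0,0,0]
    - [0,0,0]
    - [0,0,0]
  grip: [-0.5,-0.7,-0.8,-0.8,-0.8,-0.8,-0.8,-0.8,-0.8,-0.5,0,0]

```text
time: 59.2
ee_pos: [0.52, 0.0558, 0.1901]
tcp_rot: [-180.0, -0.0, 94.5]
wrist_force: [-0.5, -1.0, 0.3]
opening: 0.0423
grasp_force: 0.0
```

carry_out:
  linear:
    - [0.2,1,0]
    - [0.2,1,0]
    - [0.2,1,0]
    - [0.2,1,0]
    - [0.2,1,0]
    - [0.2,1,0]
    - [0.2,1,0]
    - [0.2,1,0]
    - [0.2,1,0]
    - [0.2,1,0]
    - [0.2,1,0]
    - [0.2,1,0]
  rotation:
    - [0,0,0]
    - [0,0,0]
    - [0,0,0]
    - [0,0,0]
    - [0,0,0]
    - [0,0,0]
    - [0,0,0]
    - [0,0,0]
    - [0,0,0]
    - [0,0,0]
    - [0,0,0]
    - [0,0,0]
  grip: [0,0,0,0,0,0,0,0,0,0,0,0]

```text
time: 60.4
ee_pos: [0.5677, 0.2961, 0.1898]
tcp_rot: [-180.0, 0.0, 94.6]
wrist_force: [0.2, 0.3, 0.1]
opening: 0.0428
grasp_force: 0.0
```

carry_out:
  linear:
    - [0,1,0]
    - [0,0.6,0]
    - [0,0.4,0]
    - [0,0,0]
    - [0,0,0]
  rotation:
    - [0,0,0]
    - [0,0,0]
    - [0,0,0]
    - [0,0,0]
    - [0,0,0]
  grip: [0,0,0,0,0]

```text
time: 60.9
ee_pos: [0.568, 0.3344, 0.1904]
tcp_rot: [-180.0, 0.0, 94.6]
wrist_force: [-0.4, -0.8, 0.7]
opening: 0.0425
grasp_force: 0.0
```

```bash
python3 - <<'E'
from h import *
b=bot.camera("top");a=bot.camera("scene");b0=cv2.imread("pics/top0.png");s0=cv2.imread("pics/scene0.png")
for n,im,i0,bx in (("top",b,b0,(305,248,340,272)),("scene",a,s0,(305,190,335,222))):
    print(n,[cv2.minEnclosingCircle(blobs(x,(3,160,90),(14,255,255),bx)[0]) for x in(i0,im)])
o=bot.get_obs();print(o["ee_pos"],o["tcp_rot"],o["wrist_force"],o["opening"],o["time"])
E
```

```text
top [((323.9375, 258.8125), 6.5700364112854), ((324.0, 258.75), 6.600289344787598)]
scene [((320.0, 205.5), 10.547611236572266), ((320.0, 205.4761962890625), 10.52391529083252)]
[0.56813141 0.33408073 0.19062471] [1.79986130e+02 2.90012243e-03 9.45151446e+01] [ 0.77563746  0.12832814 -0.43116992] 0.04277538931875427 61.0
```

The glue bottle is back with no measurable shift. Last is the oil can.

carry_out:
  linear:
    - [0,0.04,-0.5]
    - [0,0,-1]
    - [0,0,-1]
    - [0,0,-0.9]
    - [0,0,-0.8]
    - [0,0,-0.6]
    - [0,0,-0.4]
    - [0,0,0]
    - [0,0,0]
  rotation:
    - [0,0,0]
    - [0,0,0]
    - [0,0,0]
    - [0,0,0]
    - [0,0,0]
    - [0,0,0]
    - [0,0,0]
    - [0,0,0]
    - [0,0,0]
  grip: [0,0,0,0,0,0,0,0,0]

```text
time: 61.9
ee_pos: [0.5682, 0.3356, 0.0869]
tcp_rot: [180.0, -0.0, 94.5]
wrist_force: [0.5, 0.7, 0.6]
opening: 0.0425
grasp_force: 0.0
```

carry_out:
  linear:
    - [0,0,0]
    - [0,0,0]
    - [0,0,0]
    - [0,0,0]
    - [0,0,0]
    - [0,0,0]
    - [0,0,0]
    - [0,0,0]
  rotation:
    - [0,0,0]
    - [0,0,0]
    - [0,0,0]
    - [0,0,0]
    - [0,0,0]
    - [0,0,0]
    - [0,0,0]
    - [0,0,0]
  grip: [0.2,0.3,0.4,0.5,0.6,1,1,1]
  grip_force: 50

```text
time: 62.7
ee_pos: [0.5682, 0.3356, 0.0865]
tcp_rot: [180.0, -0.0, 94.6]
wrist_force: [0.6, -0.4, 0.6]
opening: 0.0081
grasp_force: 48.7
```

carry_out:
  linear:
    - [0,0,0.3]
    - [0,0,0.6]
    - [0,0,0.8]
    - [0,0,0.8]
    - [0,0,0.5]
    - [-0.2,-0.4,0]
    - [-0.25,-0.7,0]
    - [-0.25,-1,0]
    - [-0.25,-1,0]
    - [-0.25,-1,0]
    - [-0.25,-1,0]
    - [-0.25,-1,0]
  rotation:
    - [0,0,0]
    - [0,0,0]
    - [0,0,0]
    - [0,0,0]
    - [0,0,0]
    - [0,0,0]
    - [0,0,0]
    - [0,0,0]
    - [0,0,0]
    - [0,0,0]
    - [0,0,0]
    - [0,0,0]
  grip: [1,1,1,1,1,1,1,1,1,1,1,1]

```text
time: 63.9
ee_pos: [0.5331, 0.2122, 0.1456]
tcp_rot: [-179.9, 0.0, 94.6]
wrist_force: [0.7, -0.2, -1.8]
opening: 0.0082
grasp_force: 48.8
```

carry_out:
  linear:
    - [-0.25,-1,0]
    - [-0.25,-1,0]
    - [-0.25,-1,0]
    - [-0.25,-1,0]
    - [-0.25,-1,0]
    - [-0.25,-0.8,0]
    - [-0.25,-0.5,0]
    - [-0.1,-0.35,0]
    - [0,0,0]
    - [0,0,-0.5]
    - [0,0,-0.8]
    - [0,0,-0.6]
  rotation:
    - [0,0,0]
    - [0,0,0]
    - [0,0,0]
    - [0,0,0]
    - [0,0,0]
    - [0,0,0]
    - [0,0,0]
    - [0,0,0]
    - [0,0,0]
    - [0,0,0]
    - [0,0,0]
    - [0,0,0]
  grip: [1,1,1,1,1,1,1,1,1,1,1,1]

```text
time: 65.1
ee_pos: [0.4968, 0.0811, 0.1067]
tcp_rot: [-179.9, -0.0, 94.6]
wrist_force: [-0.7, 0.0, -2.4]
opening: 0.008
grasp_force: 48.8
```

carry_out:
  linear:
    - [0,0,-0.4]
    - [0,0,-0.2]
    - [0,0,-0.1]
    - [0,0,-0.05]
    - [0,0,0]
    - [0,0,0]
  rotation:
    - [0,0,0]
    - [0,0,0]
    - [0,0,0]
    - [0,0,0]
    - [0,0,0]
    - [0,0,0]
  grip: [1,1,1,1,1,1]

```text
time: 65.7
ee_pos: [0.4973, 0.0806, 0.0938]
tcp_rot: [180.0, -0.0, 94.6]
wrist_force: [-0.4, 0.7, -1.9]
opening: 0.0079
grasp_force: 48.8
```

carry_out:
  linear:
    - [0,0,-0.05]
    - [0,0,-0.05]
    - [0,0,0]
    - [0,0,0]
  rotation:
    - [0,0,0]
    - [0,0,0]
    - [0,0,0]
    - [0,0,0]
  grip: [1,1,1,1]

```text
time: 66.1
ee_pos: [0.4971, 0.0806, 0.0914]
tcp_rot: [180.0, -0.0, 94.6]
wrist_force: [0.2, 0.3, -2.2]
opening: 0.0083
grasp_force: 49.0
```

carry_out:
  linear:
    - [0,0,-0.05]
    - [0,0,0]
    - [0,0,0]
  rotation:
    - [0,0,0]
    - [0,0,0]
    - [0,0,0]
  grip: [1,1,1]

```text
time: 66.4
ee_pos: [0.4973, 0.0806, 0.0914]
tcp_rot: [179.9, -0.0, 94.6]
wrist_force: [-2.6, -0.7, 5.3]
opening: 0.0086
grasp_force: 49.6
```

Contact. I'll release, rise and back away towards the mat side.

carry_out:
  linear:
    - [0,0,0.05]
    - [0,0,0]
    - [0,0,0]
    - [0,0,0]
    - [0,0,0.5]
    - [0,0,1]
    - [0,0,1]
    - [0,0,1]
    - [0,0,1]
    - [0,0,1]
    - [0,0.5,0.5]
    - [0,1,0]
  rotation:
    - [0,0,0]
    - [0,0,0]
    - [0,0,0]
    - [0,0,0]
    - [0,0,0]
    - [0,0,0]
    - [0,0,0]
    - [0,0,0]
    - [0,0,0]
    - [0,0,0]
    - [0,0,0]
    - [0,0,0]
  grip: [0.6,0.3,0,0,0,0,0,0,0,0,0,0]

```text
time: 67.6
ee_pos: [0.4977, 0.1108, 0.2135]
tcp_rot: [179.8, -0.0, 94.5]
wrist_force: [-0.1, -0.0, -0.4]
opening: 0.0429
grasp_force: 0.0
```

carry_out:
  linear:
    - [-0.4,1,0]
    - [-0.4,1,0]
    - [-0.4,1,0]
    - [-0.4,1,0]
    - [-0.4,1,0]
    - [-0.4,1,0]
    - [-0.4,1,0]
    - [-0.4,1,0]
    - [-0.4,1,0]
    - [-0.2,0.5,0]
    - [0,0,0]
    - [0,0,0]
  rotation:
    - [0,0,0]
    - [0,0,0]
    - [0,0,0]
    - [0,0,0]
    - [0,0,0]
    - [0,0,0]
    - [0,0,0]
    - [0,0,0]
    - [0,0,0]
    - [0,0,0]
    - [0,0,0]
    - [0,0,0]
  grip: [0,0,0,0,0,0,0,0,0,0,0,0]

```text
time: 68.8
ee_pos: [0.421, 0.3004, 0.2113]
tcp_rot: [-180.0, 0.0, 94.6]
wrist_force: [0.2, -0.8, -0.3]
opening: 0.0428
grasp_force: 0.0
```

```bash
python3 - <<'E'
from h import *
b=bot.camera("top");a=bot.camera("scene")
cv2.imwrite("pics/end.png",np.hstack([cv2.resize(a[150:360,210:510],(430,300)),cv2.resize(b[190:350,240:510],(370,300))]))
for c in blobs(b,(0,140,60),(9,255,255),(395,235,505,335))[:1]: print(rect("top",c,.026))
print(bot.get_obs()["time"])
E
```

```text
[453.5, -298.0, 33.4, 101.5, 24.9]
68.9
```

View pics/end.png

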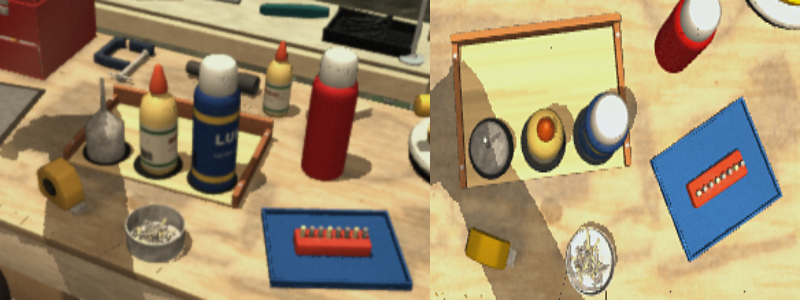

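All three stand upright on their pads, the bit box is centred in the tray and the arm is clear, so I'm handing in.

```bash
python3 -c "
from workcell import bot
print(bot.job_done())"
```

```text
the job is handed in; nothing more can be done
None
```

I handed the job in at about 69 s: the bit box lies within about 3 mm of the tray's middle and 1° of lengthwise, and the spray can (about 3 mm off), glue bottle (no measurable shift) and oil can (on its pad by eye and arm position) stand upright on their original spots; the hand-in call gave no verdict.

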